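# Glue clamp: release, unload, reload and pump tight

## Task

Push the release pin through the clamp's small front hole until the jaw springs fully back, lay the pin on its rubber mat and stand the finished glued pair on the cork drying board. Then stand every loose painted block upright on the clamp bed in one row along the yellow line, each with its 50 mm side across the bed, and pump the lever in full strokes, at least three, each all the way down and all the way back up, until the lever stops short against the tight row and the red pad stays pushed well into the jaw (a third of its travel or more). Leave the lever up, the row clamped and the paint can, jars, tape, marker and other clutter where they are.

Things in the scene. Friction and masses are not known exactly. Their poses are not given: they have to be found in the camera images.
- clamp: blue ratchet glue clamp screwed to the table; origin on the table under its middle, x across the clamp (away from the robot), y along it towards the lever, z up. The bed is a dark plate 100 mm wide, top at z = 12 mm, with a yellow centre line (x = 0). The jaw with its sprung red pad (64 mm wide, z 13 to 53 mm) slides along y towards the end stop
- bed_end (a point): point on the bed's top at the foot of the fixed end stop's face, on the centre line (clamp y = -190 mm); the stop is 80 mm wide and rises to 62 mm above the table
- housing_top (a point): centre of the top of the ratchet housing behind the jaw, which covers clamp x -45 to 45 mm, y 12 to 110 mm, up to z = 89 mm; the lever's pivot cheeks stand on it at y = 60 to 90 mm, up to z = 120 mm. A steel rack bar sticks out of its back under the lever
- access_hole (a point): centre of the mouth of the access hole, 14 mm square with a yellow surround, in the housing's front face (towards the robot), 46 mm above the table; runs level along clamp +x. 20 mm in is the sprung trip plate of the holding pawl: pushed in 6 to 11 mm more (up to 10 N) it frees the jaw, which springs back in about 1.5 s while the plate is held in; hard stop at 12 mm
- jaw (a joint): how far the jaw has advanced from fully back (0) towards the end stop, m; at 0 with the pad out, 148 mm lie free between pad and end stop. It moves 0 to 0.112, holds at every 10 mm (ratchet), and each full lever stroke advances it by 10 mm
- pad (a joint): how far the sprung red pad is pushed back into the jaw, m: 0 = free and out, 0.018 = fully in (0.4 N per mm)
- pad_face (a point): centre of the red pad's face that presses on the blocks
- lever (a joint): pump lever, rad: 0 = sprung up at rest, 0.65 = pressed all the way down; it returns by itself. It hinges about the clamp's x axis at clamp y = 75 mm, z = 108 mm; pressing it at its paddle takes 7 to 12 N, up to 20 N when the row is tight and it stops short
- lever_grip (a point): middle of the top face of the lever's black rubber paddle (36 mm wide, 90 mm long), 150 mm from the hinge. At rest the lever points along the clamp's +y and 0.60 rad upward; fully down it lies about level (0.05 rad below)
- pin_handle (a point): centre of the orange square handle (70 x 16 x 16 mm) of the release pin, which lies flat; x runs along the pin to its point
- pin_point (a point): point of the release pin's steel shaft, 6 mm thick, which sticks 70 mm out of the handle (105 mm from the handle's centre)
- tool_mat: thin black rubber mat for the pin, fixed, 150 (x) x 120 (y) x 3 mm; origin at the centre of its underside
- drying_board: cork drying board, fixed, 130 (x) x 150 (y) x 8 mm; origin at the centre of its underside
- pair_mid (a point): centre of the finished pair (two blocks glued into one, orange and blue), 50 (x) x 68 (y) x 45 (z) mm; at the start it is held in the clamp
- block_red_mid (a point): centre of the loose wooden block painted red, 50 (x) x 34 (y) x 45 (z) mm, white dot on top; may be absent
- block_yellow_mid (a point): centre of the loose wooden block painted yellow, 50 (x) x 34 (y) x 45 (z) mm, white dot on top; may be absent
- block_green_mid (a point): centre of the loose wooden block painted green, 50 (x) x 34 (y) x 45 (z) mm, white dot on top; may be absent
- can_blue: bystander: paint can, 90 mm wide and 107 mm tall, blue with a pink band and lid
- tape_roll: bystander: roll of blue tape lying flat, 100 mm wide, 25 mm tall
- jar: bystander: labelled glass jar with a red cap, 60 mm wide, 75 mm tall
- marker: bystander: green marker pen 125 mm long, 14 mm thick, lying on the table
- pot: bystander: small pot with a yellow cap, 44 mm wide, 40 mm tall

How it is judged:
On the way, in this order (a step that is already met when the one before it is completed fails the run):
1. the holding pawl is tripped and the jaw has sprung fully back (value of joint jaw below 0.008 m), for 0.2 s.
2. every loose block stands in line on the clamp bed, jaw still back (x of block_red_mid in the frame of clamp between -0.012 and 0.012 m and y of block_red_mid in the frame of clamp between -0.18 and -0.05 m and z of block_red_mid in the frame of clamp between 0.0285 and 0.0405 m and angle between each of block_red_mid, block_yellow_mid, block_green_mid's own z axis and vertical below 0.15 rad and angle between the y axis of each of block_red_mid, block_yellow_mid, block_green_mid and the y axis of clamp, either way round below 0.2 rad and x of block_yellow_mid in the frame of clamp between -0.012 and 0.012 m and y of block_yellow_mid in the frame of clamp between -0.18 and -0.05 m and z of block_yellow_mid in the frame of clamp between 0.0285 and 0.0405 m and x of block_green_mid in the frame of clamp between -0.012 and 0.012 m and y of block_green_mid in the frame of clamp between -0.18 and -0.05 m and z of block_green_mid in the frame of clamp between 0.0285 and 0.0405 m and value of joint jaw below 0.008 m), for 0.2 s.
3. first full stroke: lever all the way down (value of joint lever above 0.52 rad), for 0.05 s.
4. lever back up after the first stroke (value of joint lever below 0.1 rad), for 0.05 s.
5. second full stroke: lever all the way down (value of joint lever above 0.52 rad), for 0.05 s.
6. lever back up after the second stroke (value of joint lever below 0.1 rad), for 0.05 s.
7. third full stroke: lever all the way down (value of joint lever above 0.52 rad), for 0.05 s.
8. lever back up after the third stroke (value of joint lever below 0.1 rad), for 0.05 s.
9. the row is tight: pad pressed well in with the lever up (value of joint pad above 0.006 m and value of joint lever below 0.1 rad and x of block_red_mid in the frame of clamp between -0.012 and 0.012 m and y of block_red_mid in the frame of clamp between -0.18 and -0.05 m and z of block_red_mid in the frame of clamp between 0.0285 and 0.0405 m and angle between each of block_red_mid, block_yellow_mid, block_green_mid's own z axis and vertical below 0.15 rad and angle between the y axis of each of block_red_mid, block_yellow_mid, block_green_mid and the y axis of clamp, either way round below 0.2 rad and x of block_yellow_mid in the frame of clamp between -0.012 and 0.012 m and y of block_yellow_mid in the frame of clamp between -0.18 and -0.05 m and z of block_yellow_mid in the frame of clamp between 0.0285 and 0.0405 m and x of block_green_mid in the frame of clamp between -0.012 and 0.012 m and y of block_green_mid in the frame of clamp between -0.18 and -0.05 m and z of block_green_mid in the frame of clamp between 0.0285 and 0.0405 m), for 0.3 s.
At the end, for the whole second after the job is handed in: Blocks upright on the bed in a row (within 12 mm of the yellow line, 0.2 rad of square), clamped: pad in at least 6 mm, lever up. Pair stands on the drying board (centre within 50 x 55 mm of its centre), pin lies on its mat (handle centre within 65 x 55 mm) (all of step 9 and x of pair_mid in the frame of drying_board between -0.05 and 0.05 m and y of pair_mid in the frame of drying_board between -0.055 and 0.055 m and z of pair_mid in the frame of drying_board between 0.0245 and 0.0365 m and angle between pair_mid's own z axis and vertical below 0.15 rad and x of pin_handle in the frame of tool_mat between -0.065 and 0.065 m and y of pin_handle in the frame of tool_mat between -0.055 and 0.055 m and z of pin_handle in the frame of tool_mat between 0.003 and 0.019 m); the robot touches nothing.
It fails at once if a bystander (blue can, tape, jar, marker, pot) pushed more than 40 mm (distance of any of can_blue, tape_roll, jar, marker, pot from where it was at the start of the episode above 0.04 m).
Of block_red, block_yellow, block_green only 2 to 3 are there at a start; the rules pass over those that are not, and their reading is None.
At some moment in a run one of pin, pair may be knocked a few centimetres aside while the robot is not near it.
Once in a run the grip may slacken for a moment while it holds something.
It also fails if it takes over 200 s, if anything falls off the work surface, if the arm or the gripper's body presses on something with over 40 N, if the wrist force passes 120 N, or if a joint passes its speed limit or range.

## Robot

A 7-joint arm with a two-finger parallel gripper is mounted at the origin on the work surface. World frame = base frame: x ahead of the robot, y to its left, z up, the work surface at z = 0. Lengths are in m, angles in rad, forces in N, time in s.
With the tool pointing down it reaches from about 0.35 to 0.9 m from the base axis. Payload 8.1 kg.
Tool frame: the origin (TCP) lies at the very end of the fingers, on their centre line; the grasp point (between the pads) lies 19 mm behind it; z points along the fingers, y is the line along which they close (so a half turn about z gives the same grasp; the last joint's range is limited). The gripper opens to 92 mm and grips with 3 to 60 N. Pads are 19 mm wide; open, the fingers measure 130 mm over their backs; the gripper's body (75 mm by 190 mm) begins 47 mm behind the grasp point.
Start: joints at [1.063, 0.434, 0.025, 1.573, -0.012, 1.134, -0.075], TCP at [0.246, -0.575, 0.198] pointing down, gripper open.
Joint ranges: [-2.62, 2.62], [-0.44, 2.09], [-1.27, 1.32], [0.08, 2.57], [-1.32, 4.46], [0.12, 2], [-2.74, 2.74]. Speed limits (rad/s): [2.22, 2.22, 3.01, 3.01, 3.14, 3.14, 3.14].

## Interface

Orientations are given as a rotation vector (axis times angle).
In Python, from cell import arm gives the robot as it stands.
- The arm moves only by the tool jog_arm, never from a script. Its argument "rows" is a list of rows, each a list of 3 entries, a list of its own where there are three numbers: the shift along the world's x, y, z in cm, then the turn, a rotation vector about the world's x, y, z in degrees, then the opening, from 0 (shut) to 1 (fully open). A call has 1 to 8 rows; each row is the pose to reach, as a shift and turn from the pose commanded when the call began; what a row does not reach only later rows make up. A row lasts 1/8 s, in which the tool goes at most 62.5 mm and 10.7 degrees, less where a joint would pass 70% of its speed; a pose out of reach is approached as far as the arm can. A call with a gripper value outside its range is refused whole. The fingers move at their own pace and stop on an object; "newtons" is the grip in N (left out, the last holds). Time passes only in rows, so rows that repeat a pose let the fingers close. It gives the time, the measured TCP pose, the force, the opening and the grip force at its end, in the units of the state.
- arm.observe(): the state, without advancing time (a new reading comes with each control period).
- arm.get_image(name): name is "scene" or "top"; returns a dict with "img" (384x512x3 uint8, red, green, blue), "depth" (384x512 float32, m along the optical axis (not along the pixel's ray), 0 where there is no reading), "fx", "fy", "cx", "cy" (pixels), "dist_coeffs" ([k1, k2, p1, p2, k3] as OpenCV has them; the pictures are not rectified), "rvec" (rotation vector, rad) and "tvec" (3), from world to camera coordinates, as OpenCV has them. Camera axes: x right, y down, z forward; pixel columns grow to the right and rows downward; lengths in m; the calibration is good to about 2 mm. A picture is of the moment at which its call begins.
- arm.sign_off(): hands the job in; it is judged then, once.
The state is a dict: "clock": time; "joints": joint angles; "dq": joint speeds; "joint_efforts": joint torques, N m; "position": TCP position; "ee_rot": TCP orientation; "force": force on the tool from outside, world axes, zero at the start; "ft_torque": the same for the moment, N m; "width": opening from 0.0 (shut) to 1.0 (fully open); "gripper_force": force on a finger pad.
Only numpy, scipy, OpenCV 4.12 (cv2) and the standard library are available. Lean on these libraries where they do the work, as an engineer would, in place of code of your own. Each camera call takes 0.05 s, during which the arm holds its last target. There are 200 camera calls.

## Working session

There is one attempt and no reset: what is moved stays moved. The work goes in short steps, Python scripts to look and compute and a tool call to move; the robot and the scene stay as the last step left them, time stands still between calls to the robot, and variables do not carry over. Pictures are saved under pics/ and viewed, at most 16 in all, crops included, and the job is handed in when it is done.

Besides the shell and the picture viewer there is one more tool, called after ">>>" by a JSON object that holds its "fn" and its "kwargs". jog_arm: Moves the arm, as the interface text tells. Its arguments: {"type":"object","properties":{"rows":{"type":"array","items":{"type":"array"}},"newtons":{"type":"number"}},"required":["rows"]}

```bash
mkdir -p pics && cat > h.py <<'E'
import numpy as np, cv2
from cell import arm
from scipy.spatial.transform import Rotation as R
def grab(name,fn=None):
    d=arm.get_image(name); np.savez(''+name+'.npz',**{k:np.asarray(v) for k,v in d.items()})
    if fn: cv2.imwrite('pics/'+fn,d['img'][:,:,::-1])
    return d
def load(name): return np.load(''+name+'.npz')
def cloud(d):
    h,w=d['depth'].shape; K=np.array([[d['fx'],0,d['cx']],[0,d['fy'],d['cy']],[0,0,1]],float)
    u,v=np.meshgrid(np.arange(w),np.arange(h))
    p=cv2.undistortPoints(np.stack([u,v],-1).reshape(-1,1,2).astype(np.float64),K,np.asarray(d['dist_coeffs'],float)).reshape(h,w,2)
    c=np.dstack([p,np.ones((h,w))])*d['depth'][...,None]
    Rm=cv2.Rodrigues(np.asarray(d['rvec'],float))[0]
    return (c-np.asarray(d['tvec'],float).reshape(3))@Rm
def pt(d,u,v,r=1):
    c=cloud(d)[v-r:v+r+1,u-r:u+r+1].reshape(-1,3); return np.median(c,0)
def proj(d,P):
    K=np.array([[d['fx'],0,d['cx']],[0,d['fy'],d['cy']],[0,0,1]],float)
    return cv2.projectPoints(np.asarray(P,float).reshape(-1,1,3),np.asarray(d['rvec'],float),np.asarray(d['tvec'],float),K,np.asarray(d['dist_coeffs'],float))[0].reshape(-1,2)
def crop(d,u0,v0,u1,v1,s,fn):
    cv2.imwrite('pics/'+fn,cv2.resize(d['img'][v0:v1,u0:u1,::-1],None,fx=s,fy=s,interpolation=cv2.INTER_CUBIC))
def st():
    o=arm.observe(); print(o['clock'],np.round(o['position'],4),np.round(o['ee_rot'],3),np.round(o['force'],1),o['width'],o['gripper_force'])
    return o
E
python3 - <<'E'
from h import *
o=st(); print(o)
a=grab('scene'); b=grab('top')
cv2.imwrite('pics/s0.png',cv2.resize(a['img'][:,:,::-1],(800,600)));cv2.imwrite('pics/t0.png',cv2.resize(b['img'][:,:,::-1],(800,600)))
E
```

```text
0.0 [ 0.2459 -0.574   0.1976] [-3.076e+00 -6.310e-01  1.000e-03] [ 1.  -0.2  0.3] 1.0016980668832838 0.0
{'clock': 0.0, 'joints': array([ 1.06339474,  0.43522241,  0.02495448,  1.57411005, -0.01155153,
        1.13400934, -0.07510774]), 'dq': array([ 0.00105412,  0.00082592, -0.00066687, -0.00018187, -0.00051477,
        0.0003956 ,  0.00128601]), 'joint_efforts': array([-1.75968044e-04, -6.67847729e+01,  9.84963700e-01, -3.14458752e+01,
       -6.06448087e-02,  4.28830110e-02,  1.64203830e-04]), 'position': array([ 0.24586032, -0.57399231,  0.19764016]), 'ee_rot': array([-3.07598038e+00, -6.31159397e-01,  7.82196079e-04]), 'force': array([ 1.04950442, -0.16184168,  0.25667449]), 'ft_torque': array([-0.01913915,  0.01226169, -0.03862544]), 'gripper_force': 0.0, 'width': 1.0016980668832838}
```

View pics/s0.png

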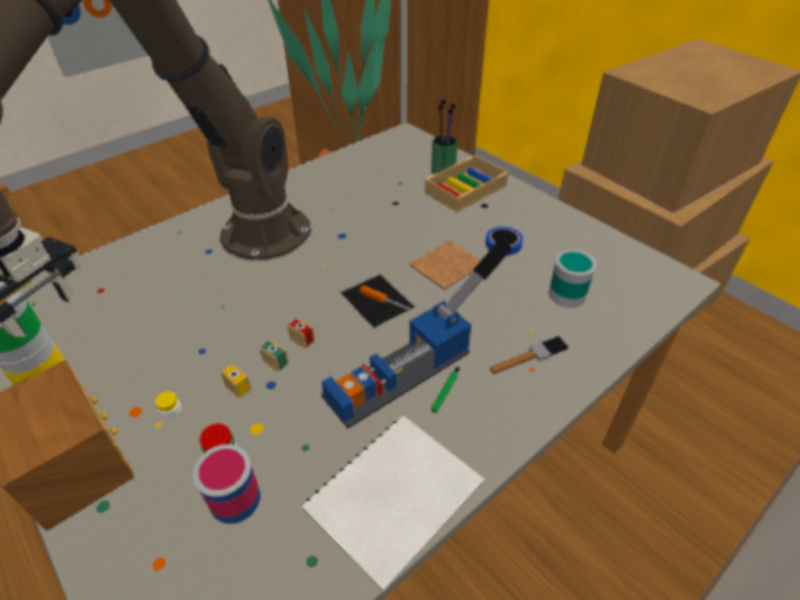

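View pics/t0.png

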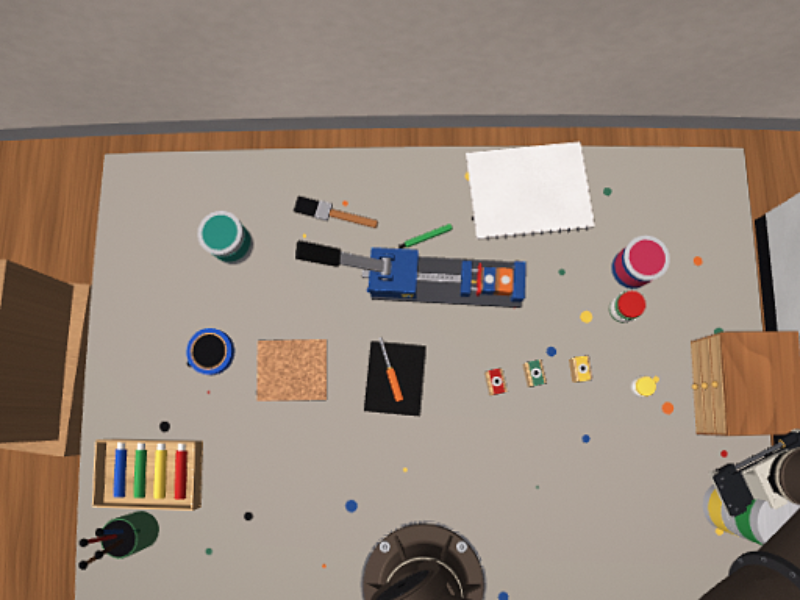

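The top view shows the clamp at about (370–525, 275), with the pair at (497, 280) against the stop. The pin is on its mat at (390, 372), and the cork board is at (291, 370). Loose blocks: red (496, 380), green (536, 373) and yellow (581, 368).

```bash
python3 - <<'E'
from h import *
d=load('top'); c=cloud(d); img=d['img']
crop(d,180,140,345,270,4.8,'t1.png')
hsv=cv2.cvtColor(img,cv2.COLOR_RGB2HSV)
X,Y,Z=c[...,0],c[...,1],c[...,2]
print('table z',np.median(Z[200:220,100:110]), Z[250,400])
def rect(m,name):
    n,l,s,ce=cv2.connectedComponentsWithStats(m.astype(np.uint8))
    for i in range(1,n):
        if s[i,4]>25:
            k=l==i; P=c[k]; r=cv2.minAreaRect((P[:,:2]*1000).astype(np.float32))
            print(name,np.round(ce[i]),s[i,4],'med',np.round(np.median(P,0),4),'rect',np.round(r[0],1),np.round(r[1],1),round(r[2],1))
box=np.zeros(X.shape,bool); box[205:270,295:400]=1
rect(box&(Z>0.035)&(Z<0.06),'blk')
box[:]=0; box[150:205,225:345]=1
rect(box&(Z>0.075)&(Z<0.1),'housing')
rect(box&(Z>0.05)&(Z<0.07),'bedobj')
box[:]=0; box[205:270,225:290]=1
H=hsv
rect(box&(H[...,0]<15)&(H[...,1]>150),'handle')
rect(box&(H[...,2]<45),'mat')
box[:]=0; box[205:270,155:220]=1
rect(box&(H[...,1]>70),'cork')
box[:]=0; box[145:180,180:240]=1
rect(box&(Z>0.11),'lever')
E
```

```text
table z 0.0008906970410470397 -0.002212911666383333
blk [372. 236.] 174 med [ 0.4392 -0.3299  0.0449] rect [ 440.5 -330.4] [51.2 36. ] 6.0
blk [342. 238.] 176 med [ 0.4331 -0.2312  0.0449] rect [ 432.7 -232. ] [51.1 34.8] 9.9
blk [317. 243.] 158 med [ 0.4176 -0.1515  0.0451] rect [ 416.1 -152.8] [49.9 34. ] 12.2
housing [253. 173.] 678 med [0.6355 0.0476 0.0894] rect [642.9  58.8] [98.4 91.2] 85.8
bedobj [298. 177.] 129 med [ 0.6318 -0.0919  0.0598] rect [632.7 -93.1] [20.2 67.3] 86.3
bedobj [322. 178.] 524 med [ 0.6264 -0.1706  0.0585] rect [ 626.6 -165.2] [94.8 79.6] 88.3
bedobj [251. 187.] 34 med [0.5981 0.0631 0.0597] rect [598.1  61.6] [97.2  2. ] 86.1
handle [252. 246.] 120 med [0.4107 0.0602 0.0183] rect [387.   42.5] [129.5  34.5] 35.3
mat [253. 242.] 1382 med [0.4244 0.0572 0.0032] rect [424.5  50.9] [136.1 147.3] 84.0
cork [186. 237.] 1735 med [0.4414 0.2805 0.0081] rect [433.2 172.1] [377.4 143.6] 84.6
lever [212. 163.] 535 med [0.6485 0.1768 0.1866] rect [537.5  74.1] [404.1 118.4] 39.6
```

View pics/t1.png

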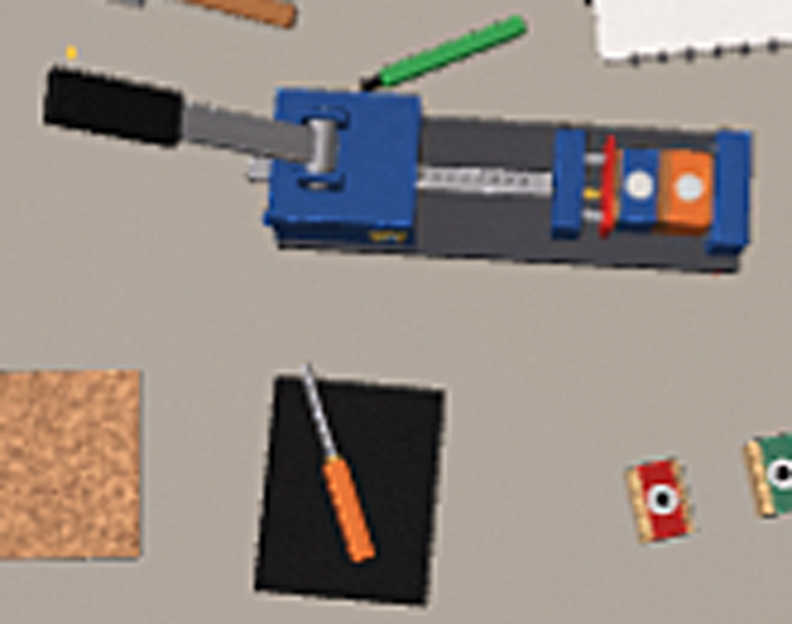

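```bash
cat >> h.py <<'E'
def onplane(d,uv,z=None,n=None,p0=None):
    K=np.array([[d['fx'],0,d['cx']],[0,d['fy'],d['cy']],[0,0,1]],float)
    q=cv2.undistortPoints(np.asarray(uv,float).reshape(-1,1,2),K,np.asarray(d['dist_coeffs'],float)).reshape(-1,2)
    Rm=cv2.Rodrigues(np.asarray(d['rvec'],float))[0]; C=-Rm.T@np.asarray(d['tvec'],float).reshape(3)
    r=np.c_[q,np.ones(len(q))]@Rm
    if n is None: n=np.array([0,0,1.]);p0=np.array([0,0,z])
    return C+r*(((p0-C)@n)/(r@n))[:,None]
E
python3 - <<'E'
from h import *
d=load('top'); g=cv2.cvtColor(d['img'],cv2.COLOR_RGB2GRAY).astype(float)
print('cam',-cv2.Rodrigues(d['rvec'])[0].T@d['tvec'].ravel())
def edge(line,lo,hi,axis):
    seg=g[lo:hi,line] if axis==0 else g[line,lo:hi]
    s=seg; t=(s.max()+s.min())/2; i=np.where((s[:-1]-t)*(s[1:]-t)<=0)[0][0]
    return lo+i+(t-s[i])/(s[i+1]-s[i])
# near bed edge (lower), cols 270..330 ; far bed edge cols 272..295
near=np.array([[u,edge(u,188,201,0)] for u in range(270,332,3)])
far=np.array([[u,edge(u,158,170,0)] for u in range(270,295,2)])
Pn=onplane(d,near,0.012); Pf=onplane(d,far,0.012)
for P in (Pn,Pf):
    f=np.polyfit(P[:,1],P[:,0],1); print('x=a*y+b',f, 'resid',np.abs(np.polyval(f,P[:,1])-P[:,0]).max(), 'deg',np.degrees(np.arctan(f[0])))
crop(d,222,150,342,205,6.6,'t2.png')
c=crop(d,228,205,285,270,9,'t3.png')
s=load('scene'); crop(s,195,180,325,280,6,'s1.png')
E
```

```text
cam [ 0.34407678 -0.00903049  1.40951401]
x=a*y+b [0.0626414  0.58681987] resid 0.000810595113653445 deg 3.5844043915656445
x=a*y+b [0.05929173 0.68851034] resid 0.0009125383571189083 deg 3.3931935465632677
```

View pics/t2.png

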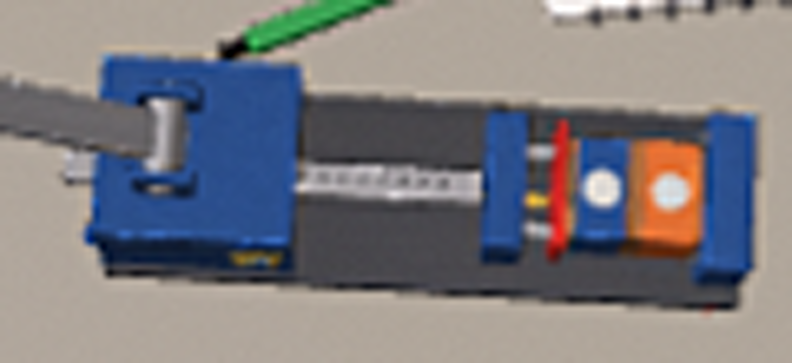

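View pics/t3.png

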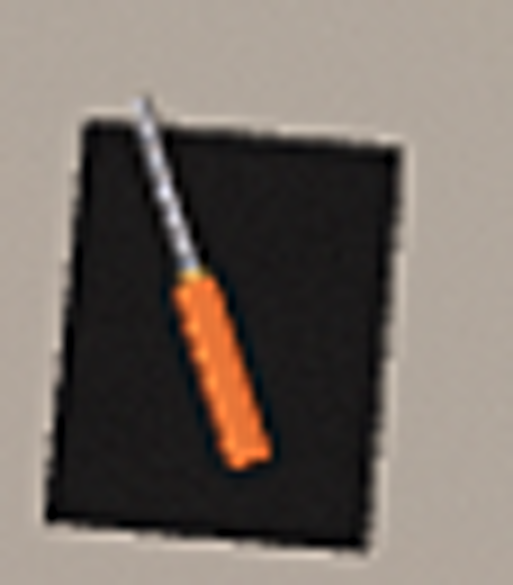

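In t2 the yellow hole surround is centred at about (256, 257), with the stop's inner face at x≈703 and the housing's front edge from (92, 237) to (290, 250). In t3 the pin runs from its tip at (142, 103) through the handle's front end (190, 272) to its back end (248, 462).

```bash
python3 - <<'E'
from h import *
d=load('top')
t2=lambda x,y:[222+x/6.6,150+y/6.6]; t3=lambda x,y:[228+x/9-.5,205+y/9-.5]
th=np.radians(-3.5); ex=np.array([np.cos(th),np.sin(th)]); ey=np.array([-np.sin(th),np.cos(th)])
print('housing top corners (z=.089)\n',onplane(d,[t2(92,237),t2(290,250),t2(300,66),t2(104,57)],.089).round(4))
print('stop face top (.062)',onplane(d,[t2(710,118),t2(697,270)],.062).round(4))
print('jaw front/back top', onplane(d,[t2(525,185),t2(485,185)],.062).round(4))
# intersect centre line; origin along via stop face (y=-190) and housing ends (12,110)
for z,p in ((.062,t2(703,195)),(.089,t2(295,160)),(.089,t2(98,150))):
    P=onplane(d,[p],z)[0]; print('along ey',P[:2]@ey)
o=np.array([.6377,0]); 
print('centre along ex', o@ex)
for x in (232,256,281):
    P=onplane(d,[t2(x,257)],n=np.r_[ex,0],p0=np.r_[o-.045*ex,0])[0]; print('hole on face',P.round(4),'ey',P[:2]@ey)
tip=onplane(d,[t3(142,100)],.011)[0]; h=onplane(d,[t3(190,277),t3(250,462)],.019)
print('tip',tip,'h',h); m=h.mean(0); print('handle mid',m,'yaw(tip-mid)',np.degrees(np.arctan2(tip[1]-m[1],tip[0]-m[0])),'len',np.linalg.norm((tip-m)[:2]), 'hyaw',np.degrees(np.arctan2(*(h[0]-h[1])[1::-1])))
print('mat',onplane(d,[t3(85,122),t3(402,148),t3(367,550),t3(47,522)],.003).round(4))
print('pair dots',onplane(d,[t2(602,188),t2(670,192)],.057).round(4))
print('cork', onplane(d,[[256/1.5625,339/1.5625],[327/1.5625,339/1.5625],[326/1.5625,401/1.5625],[256/1.5625,401/1.5625]],.008).round(4))
q=arm.observe(); print(R.from_rotvec(q['ee_rot']).as_matrix().round(3))
E
```

```text
housing top corners (z=.089)
 [[0.598  0.1084 0.089 ]
 [0.5909 0.0127 0.089 ]
 [0.6822 0.0075 0.089 ]
 [0.6876 0.1034 0.089 ]]
stop face top (.062) [[ 0.6612 -0.1953  0.062 ]
 [ 0.5847 -0.1865  0.062 ]]
jaw front/back top [[ 0.6278 -0.1029  0.062 ]
 [ 0.6279 -0.0831  0.062 ]]
along ey -0.1522363835484041
along ey 0.048922624786639585
along ey 0.1448253703805322
centre along ex 0.6365105609536246
hole on face [0.5952 0.0422 0.0483] ey 0.07849409008440907
hole on face [0.5945 0.0302 0.0518] ey 0.06644246076351219
hole on face [0.5937 0.0177 0.0555] ey 0.05396104358771452
tip [0.51193442 0.08994057 0.011     ] h [[0.44575205 0.07146447 0.019     ]
 [0.3785261  0.0494846  0.019     ]]
handle mid [0.41213907 0.06047454 0.019     ] yaw(tip-mid) 16.45000553783855 len 0.10405459049112495 hyaw 18.10542719546494
mat [[ 0.5047  0.1117  0.003 ]
 [ 0.4945 -0.0063  0.003 ]
 [ 0.3468  0.0073  0.003 ]
 [ 0.3571  0.1247  0.003 ]]
pair dots [[ 0.6271 -0.1413  0.057 ]
 [ 0.6249 -0.1749  0.057 ]]
cork [[0.5086 0.3591 0.008 ]
 [0.5082 0.2044 0.008 ]
 [0.3762 0.2042 0.008 ]
 [0.3757 0.3546 0.008 ]]
[[ 0.919  0.394 -0.001]
 [ 0.394 -0.919  0.001]
 [-0.    -0.001 -1.   ]]
```

>>> {"fn": "jog_arm", "kwargs": {"rows": [[[17,28,0],[0,0,0],0.6],[[17,28,0],[0,0,0],0.6],[[17,28,0],[0,0,0],0.6],[[17,28,0],[0,0,0],0.6],[[17,28,0],[0,0,0],0.6],[[17,28,0],[0,0,-6],0.6],[[17,28,0],[0,0,-6],0.6],[[17,28,0],[0,0,-6],0.6]], "newtons": 40}}

```text
clock: 1.1
position: [0.4152, -0.2957, 0.1983]
ee_rot: [3.106, 0.47, -0.001]
force: [-0.1, -0.4, 0.9]
width: 0.602
gripper_force: 0.0
```

```bash
cat >> h.py <<'E'
def handle(d):
    c=cloud(d); H=cv2.cvtColor(d['img'],cv2.COLOR_RGB2HSV)
    m=((H[...,0]<14)&(H[...,1]>170)&(H[...,2]>150)); m[:200]=0; m[290:]=0; m[:,:150]=0; m[:,300:]=0
    n,l,s,ce=cv2.connectedComponentsWithStats(m.astype(np.uint8)); i=1+np.argmax(s[1:,4]); v,u=np.where(l==i)
    P=onplane(d,np.c_[u,v],.019); r=np.linalg.svd(P[:,:2]-P[:,:2].mean(0))[2][0]; r*=np.sign(r[0])
    print('handle',s[i,4],P.mean(0).round(4),'yaw',np.degrees(np.arctan2(r[1],r[0])).round(1))
E
python3 - <<'E'
from h import *
st(); handle(load('top')); handle(grab('top'))
E
```

```text
1.1 [ 0.4152 -0.2957  0.1983] [ 3.106e+00  4.700e-01 -1.000e-03] [-0.1 -0.4  0.9] 0.6019060025429459 0.0
handle 96 [0.4117 0.0597 0.019 ] yaw 17.9
handle 97 [0.4106 0.0594 0.019 ] yaw 17.3
```

>>> {"fn": "jog_arm", "kwargs": {"rows": [[[-0.4,35.5,-2],[0,0,0],0.6],[[-0.4,35.5,-2],[0,0,0],0.6],[[-0.4,35.5,-2],[0,0,0],0.6],[[-0.4,35.5,-2],[0,0,0],0.6],[[-0.4,35.5,-2],[0,0,0],0.6],[[-0.4,35.5,-2],[0,0,0],0.6],[[-0.4,35.5,-8],[0,0,0],0.6],[[-0.4,35.5,-12],[0,0,0],0.6]]}}

```text
clock: 2.15
position: [0.4119, 0.0597, 0.0769]
ee_rot: [3.106, 0.47, -0.0]
force: [-0.1, -1.3, 0.1]
width: 0.603
gripper_force: 0.0
```

```bash
python3 - <<'E'
from h import *
st()
E
```

```text
2.15 [0.4119 0.0597 0.0769] [ 3.106  0.47  -0.   ] [-0.1 -1.3  0.1] 0.6026927007427666 0.0
```

>>> {"fn": "jog_arm", "kwargs": {"rows": [[[0,0,-5],[0,0,0],0.6],[[0,0,-7],[0,0,0],0.6],[[0,0,-7],[0,0,0],0],[[0,0,-7],[0,0,0],0],[[0,0,-7],[0,0,0],0],[[0,0,-7],[0,0,0],0],[[0,0,-7],[0,0,0],0]], "newtons": 50}}

```text
clock: 3.02
position: [0.4125, 0.0605, 0.0089]
ee_rot: [3.106, 0.469, 0.001]
force: [0.7, 1.2, 0.5]
width: 0.105
gripper_force: 0.0
```

```bash
python3 - <<'E'
from h import *
st(); d=grab('top'); handle(d); s=grab('scene')
a=cv2.resize(d['img'][195:290,215:305],None,fx=6,fy=6); b=cv2.resize(s['img'][150:245,200:290],None,fx=6,fy=6)
cv2.imwrite('pics/c1.png',np.hstack([a,b])[:,:780,::-1])
E
```

```text
3.025 [0.4125 0.0605 0.0089] [3.106e+00 4.690e-01 1.000e-03] [0.7 1.2 0.5] 0.105488557629112 0.0Traceback (most recent call last):
  File "<stdin>", line 2, in <module>
  File "h.py", line 36, in handle
    n,l,s,ce=cv2.connectedComponentsWithStats(m.astype(np.uint8)); i=1+np.argmax(s[1:,4]); v,u=np.where(l==i)
                                                                       ~~~~~~~~~^^^^^^^^^
    return _wrapfunc(a, 'argmax', axis=axis, out=out, **kwds)
    return bound(*args, **kwds)
ValueError: attempt to get argmax of an empty sequence
```

```bash
python3 - <<'E'
from h import *
s=grab('scene'); crop(s,190,130,300,230,6,'c1.png')
E
```

```text
(no output)
```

View pics/c1.png

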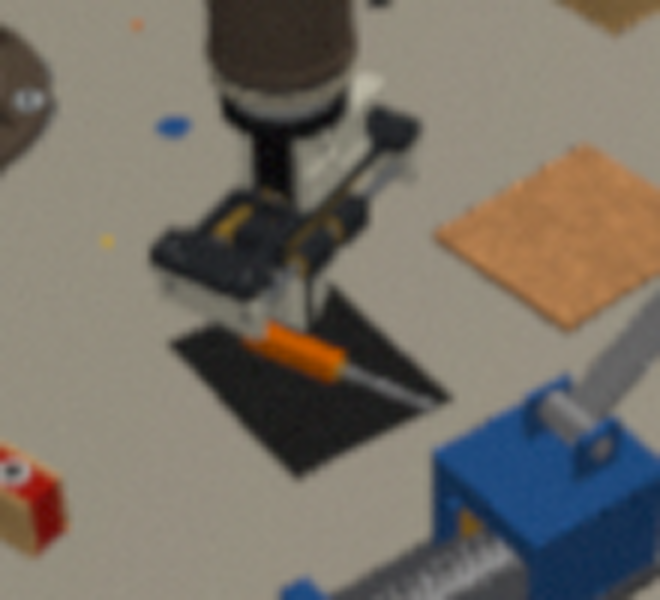

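The scene crop shows the gripper over the handle's back half. The handle front is visible at (300, 350), and it is unclear whether the fingers hold it. I'll let them close a little more.

>>> {"fn": "jog_arm", "kwargs": {"rows": [[[0,0,0],[0,0,0],0],[[0,0,0],[0,0,0],0]], "newtons": 50}}

```text
clock: 3.38
position: [0.4121, 0.0605, 0.0084]
ee_rot: [3.106, 0.47, -0.0]
force: [0.2, 0.1, -1.0]
width: 0.005
gripper_force: 0.0
```

```bash
python3 - <<'E'
from h import *
o=st(); s=load('scene')
# where the tool points and expected handle project in crop
P=np.array([[.4119,.06,.009],[.4119,.06,.06],[.3781,.0495,.011],[.4453,.0705,.011],[.512,.09,.011]])
print(((proj(s,P)-[190,130])*6).round())
print(o['joint_efforts'].round(1))
E
```

```text
3.375 [0.4121 0.0605 0.0084] [ 3.106  0.47  -0.   ] [ 0.2  0.1 -1. ] 0.005326206316444884 0.0
[[290. 348.]
 [287. 288.]
 [244. 326.]
 [336. 365.]
 [429. 407.]]
[  0.  -49.4  -2.8 -16.6  -0.   -0.1   0. ]
```

>>> {"fn": "jog_arm", "kwargs": {"rows": [[[0,0,6],[0,0,0],0.05],[[0,0,12],[0,0,0],0.6],[[0,-16,16],[0,0,0],0.6],[[0,-16,16],[0,0,0],0.6],[[0,-16,16],[0,0,0],0.6],[[0,-16,16],[0,0,0],0.6]]}}

```text
clock: 4.12
position: [0.4122, -0.1026, 0.169]
ee_rot: [3.106, 0.461, 0.001]
force: [0.1, -0.2, 0.4]
width: 0.546
gripper_force: 0.0
```

```bash
python3 - <<'E'
from h import *
st(); d=grab('top'); crop(d,210,195,300,285,6.6,'t4.png'); handle(d)
E
```

```text
4.125 [ 0.4122 -0.1026  0.169 ] [3.106e+00 4.610e-01 1.000e-03] [ 0.1 -0.2  0.4] 0.5457929809633847 0.0
handle 98 [0.4109 0.0596 0.019 ] yaw 17.7
```

View pics/t4.png

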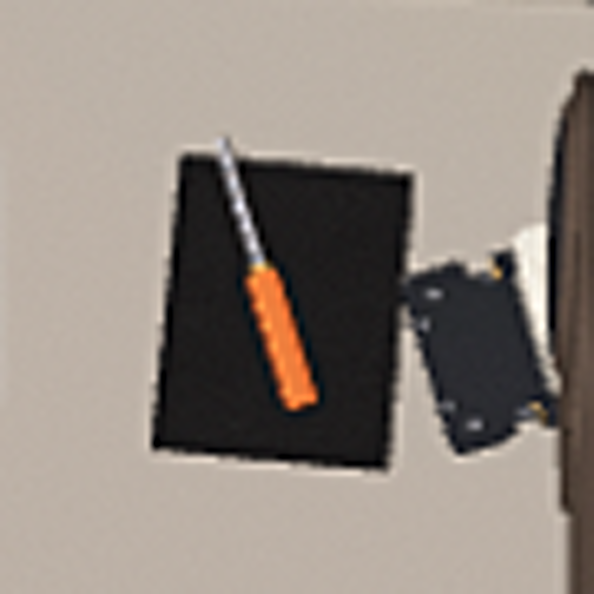

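The pin has not moved (handle centre about (282, 335)), so the fingers must have closed above or beside it. I'll check the real fingertip position with depth.

```bash
python3 - <<'E'
from h import *
o=st(); s=grab('scene'); c=cloud(s); p=o['position']
m=(np.linalg.norm(c[...,:2]-p[:2],axis=2)<.12)&(c[...,2]>.09)&(c[...,2]<.3)&(s['depth']>0)
P=c[m]; print(len(P)); i=np.argsort(P[:,2])
Rm=R.from_rotvec(o['ee_rot']).as_matrix()
L=(P-p)@Rm
print('tool frame, deepest pts'); j=np.argsort(-L[:,2])[:40:3]; print(L[j].round(4))
for zz in np.arange(-.1,.03,.01):
    k=(L[:,2]>zz)&(L[:,2]<zz+.01)
    if k.any(): print(zz.round(3),k.sum(),L[k].min(0).round(3),L[k].max(0).round(3))
uv=proj(s,p)[0]; print(uv); u,v=uv.astype(int); crop(s,u-55,v-70,u+55,v+30,6,'c2.png')
E
```

```text
4.175 [ 0.412  -0.1005  0.1686] [3.107e+00 4.650e-01 1.000e-03] [ 0.1  0.8 -0. ] 0.5734305407411391 0.0
693
tool frame, deepest pts
[[ 0.0124 -0.0276 -0.031 ]
 [-0.001  -0.029  -0.0328]
 [ 0.0084 -0.0278 -0.0334]
 [ 0.0105 -0.0308 -0.0364]
 [ 0.0136 -0.0323 -0.0367]
 [ 0.0132  0.0344 -0.0375]
 [ 0.0118 -0.0404 -0.0388]
 [-0.0008 -0.0301 -0.0406]
 [ 0.014   0.0344 -0.042 ]
 [-0.0052  0.0408 -0.0423]
 [ 0.0127 -0.0345 -0.0432]
 [ 0.007   0.0406 -0.0434]
 [ 0.0103  0.0345 -0.0446]
 [ 0.0002  0.0418 -0.0453]]
-0.1 36 [-0.034 -0.085 -0.1  ] [ 0.038  0.086 -0.092]
-0.09 14 [-0.01  -0.045 -0.088] [ 0.016  0.044 -0.08 ]
-0.08 29 [-0.009 -0.048 -0.08 ] [ 0.015  0.045 -0.07 ]
-0.07 38 [-0.005 -0.042 -0.07 ] [ 0.016  0.044 -0.06 ]
-0.06 33 [-0.006 -0.042 -0.059] [ 0.015  0.043 -0.05 ]
-0.05 32 [-0.009 -0.043 -0.05 ] [ 0.015  0.042 -0.04 ]
-0.04 20 [-0.005 -0.04  -0.039] [ 0.015  0.034 -0.031]
[198.86136512 174.51845439]
```

View pics/c2.png

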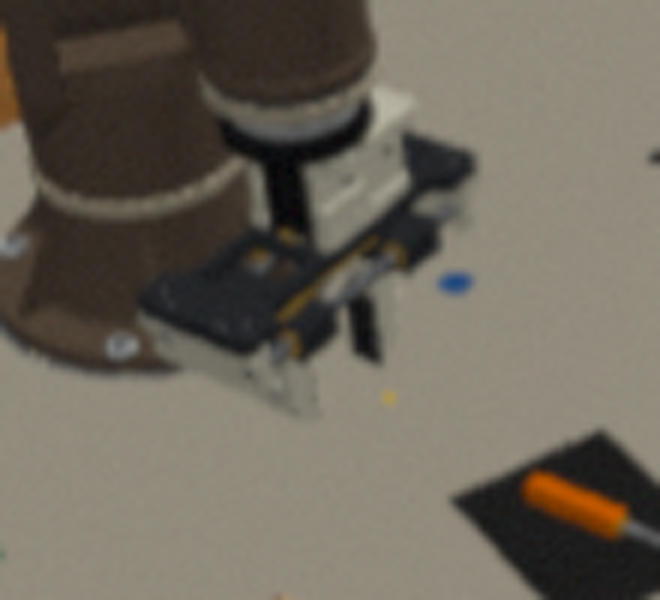

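The lowest finger points sit about 31 mm short of the reported TCP. Body depth gives a similar figure, about 28 mm. So the real fingertips are roughly 30 mm higher than reported, and I'll go lower, watching the force.

>>> {"fn": "jog_arm", "kwargs": {"rows": [[[0,16,-4],[0,0,0],0.6],[[0,16,-6],[0,0,0],0.6],[[0,16,-8],[0,0,0],0.6],[[0,16,-12],[0,0,0],0.6],[[0,16,-16],[0,0,0],0.6],[[0,16,-18],[0,0,0],0.6],[[0,16,-18.2],[0,0,0],0.6],[[0,16,-18.4],[0,0,0],0.6]]}}

```text
clock: 5.22
position: [0.4122, 0.0614, -0.0152]
ee_rot: [-3.106, -0.472, -0.001]
force: [0.7, -0.2, -0.1]
width: 0.603
gripper_force: 0.0
```

>>> {"fn": "jog_arm", "kwargs": {"rows": [[[0,0,-0.2],[0,0,0],0.6],[[0,0,-0.4],[0,0,0],0.6]]}}

```text
clock: 5.48
position: [0.4127, 0.0606, -0.019]
ee_rot: [3.106, 0.469, 0.002]
force: [0.2, 0.1, -0.2]
width: 0.601
gripper_force: 0.0
```

>>> {"fn": "jog_arm", "kwargs": {"rows": [[[0,0,-0.3],[0,0,0],0.6],[[0,0,-0.3],[0,0,0],0],[[0,0,-0.3],[0,0,0],0],[[0,0,-0.3],[0,0,0],0],[[0,0,-0.3],[0,0,0],0],[[0,0,-0.3],[0,0,0],0],[[0,0,-0.3],[0,0,0],0]], "newtons": 50}}

```text
clock: 6.35
position: [0.4121, 0.0605, -0.0225]
ee_rot: [3.106, 0.469, -0.0]
force: [-0.5, -1.2, -0.1]
width: 0.171
gripper_force: 50.0
```

>>> {"fn": "jog_arm", "kwargs": {"rows": [[[0,0,3.5],[0,0,0],0],[[0,0,5.5],[0,0,0],0],[[2,-1,5.5],[0,0,-10],0],[[4.8,-2.2,5.5],[0,0,-20.7],0],[[4.8,-2.2,3.5],[0,0,-20.7],0],[[4.8,-2.2,3.5],[0,0,-20.7],0]]}}

```text
clock: 7.1
position: [0.4589, 0.0382, 0.0115]
ee_rot: [3.14, -0.096, -0.004]
force: [-0.6, -0.4, -0.4]
width: 0.167
gripper_force: 50.0
```

```bash
python3 - <<'E'
from h import *
st(); d=grab('top'); crop(d,240,160,290,260,6,'t5a.png')
s=grab('scene'); crop(s,225,150,315,235,6.6,'c3.png')
a=cv2.imread('pics/t5a.png'); b=cv2.imread('pics/c3.png'); h=600
cv2.imwrite('pics/c3.png',np.hstack([a[:560],b[:560,:500]]))
E
```

```text
7.1 [0.4589 0.0382 0.0115] [ 3.14  -0.096 -0.004] [-0.6 -0.4 -0.4] 0.167095877490706 50.00000774860382
```

View pics/c3.png

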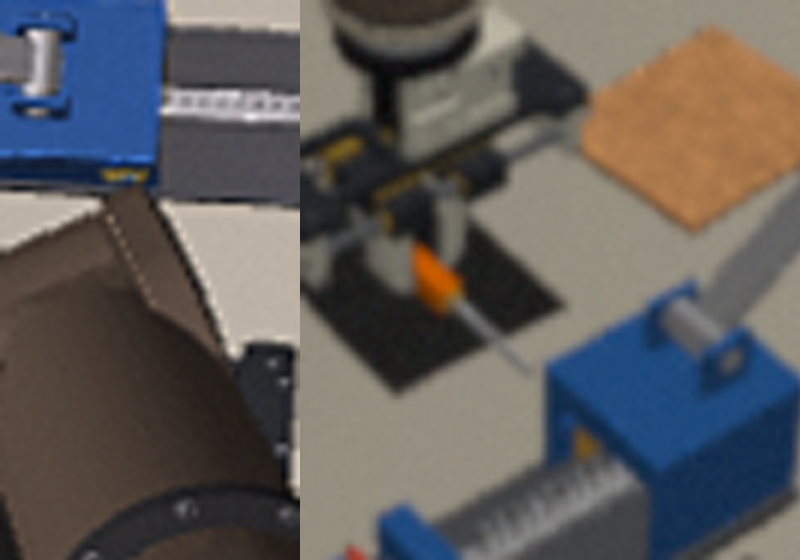

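The pin is held level, with its tip at about (530, 372) and handle front at (455, 295) in the combined picture. I'll compare these with where they should project.

```bash
python3 - <<'E'
from h import *
s=load('scene'); f=lambda P:((proj(s,P)-[225,150]+.5)*6.6+[300,0]).round(1)
e=np.array([.998,-.061,0]); H=np.array([.458,.0375,.046])
print('exp front, tip',f([H+.035*e,H+.105*e]))
for n,v in (('x',[.01,0,0]),('y',[0,.01,0]),('z',[0,0,.01])): print(n,f([H+.105*e+v]))
# plane of tip obs: at several z
for z in (.040,.043,.046,.049,.052):
    uv=[[225+230/6.6-.5,150+372/6.6-.5],[225+155/6.6-.5,150+292/6.6-.5]]; print(z,onplane(s,uv,z).round(4).tolist())
# fixed reference check of scene calib: housing front-top-near corner etc
O=np.array([.6376,-.0024,0]); ex=np.array([.9981,-.0610,0]); ey=np.array([.0610,.9981,0])
print('corner (-45,12,89),(45,12,89),(-45,110,89)',f([O-.045*ex+.012*ey+[0,0,.089],O+.045*ex+.012*ey+[0,0,.089],O-.045*ex+.11*ey+[0,0,.089]]))
E
```

```text
exp front, tip [[446.8 300.8]
 [525.6 373.6]]
x [[538.2 383.8]]
y [[539.8 364.7]]
z [[525.6 360.3]]
0.04 [[0.5591, 0.0375, 0.04], [0.4857, 0.0471, 0.04]]
0.043 [[0.5613, 0.0356, 0.043], [0.4881, 0.0452, 0.043]]
0.046 [[0.5634, 0.0336, 0.046], [0.4906, 0.0432, 0.046]]
0.049 [[0.5656, 0.0317, 0.049], [0.493, 0.0412, 0.049]]
0.052 [[0.5678, 0.0297, 0.052], [0.4954, 0.0392, 0.052]]
corner (-45,12,89),(45,12,89),(-45,110,89) [[537.9 364.4]
 [652.9 469.8]
 [685.5 282.4]]
```

>>> {"fn": "jog_arm", "kwargs": {"rows": [[[1.5,-0.09,0.1],[0,0,0],0],[[2.6,-0.16,0.1],[0,0,0],0],[[3.4,-0.2,0.1],[0,0,0],0],[[3.9,-0.24,0.1],[0,0,0],0],[[4.2,-0.26,0.1],[0,0,0],0]], "newtons": 55}}

```text
clock: 7.82
position: [0.5023, 0.0359, 0.0134]
ee_rot: [3.14, -0.096, -0.0]
force: [-0.3, -0.2, 0.4]
width: 0.168
gripper_force: 55.0
```

>>> {"fn": "jog_arm", "kwargs": {"rows": [[[0.5,-0.03,0],[0,0,0],0],[[0.9,-0.05,0],[0,0,0],0],[[1.2,-0.07,0],[0,0,0],0],[[1.4,-0.08,0],[0,0,0],0],[[1.4,-0.08,0],[0,0,0],0]]}}

```text
clock: 8.45
position: [0.516, 0.035, 0.0133]
ee_rot: [3.14, -0.096, -0.001]
force: [-1.1, -0.8, -0.4]
width: 0.169
gripper_force: 55.0
```

>>> {"fn": "jog_arm", "kwargs": {"rows": [[[0.2,-0.01,0],[0,0,0],0],[[0.4,-0.02,0],[0,0,0],0],[[0.5,-0.03,0],[0,0,0],0],[[0.5,-0.03,0],[0,0,0],0]]}}

```text
clock: 8.95
position: [0.521, 0.0347, 0.0134]
ee_rot: [3.14, -0.096, -0.0]
force: [-3.6, 0.4, -0.1]
width: 0.17
gripper_force: 55.0
```

>>> {"fn": "jog_arm", "kwargs": {"rows": [[[0.2,-0.01,0],[0,0,0],0],[[0.3,-0.02,0],[0,0,0],0],[[0.3,-0.02,0],[0,0,0],0],[[0.3,-0.02,0],[0,0,0],0]]}}

```text
clock: 9.45
position: [0.524, 0.0346, 0.0134]
ee_rot: [3.14, -0.096, -0.0]
force: [-3.1, -0.3, -0.4]
width: 0.17
gripper_force: 55.0
```

```bash
cat >> h.py <<'E'
def jaw(d):
    # red pad position along clamp y from top image
    H=cv2.cvtColor(d['img'],cv2.COLOR_RGB2HSV); m=((H[...,0]<6)|(H[...,0]>174))&(H[...,1]>170)&(H[...,2]>110)
    m[:150]=0;m[200:]=0;m[:,:255]=0;m[:,345:]=0
    v,u=np.where(m); P=onplane(d,np.c_[u,v],.053); ey=np.array([.061,.9981]); print('red pad n',len(u),'clamp y',np.median(P[:,:2]@ey-.0365).round(4) if len(u) else None)
E
python3 - <<'E'
from h import *
st(); jaw(grab('top')); jaw
E
```

```text
9.45 [0.524  0.0346 0.0134] [ 3.14  -0.096 -0.   ] [-3.1 -0.3 -0.4] 0.17027239567844363 54.999491572380066
red pad n 36 clamp y -0.0375
```

>>> {"fn": "jog_arm", "kwargs": {"rows": [[[0,0,0],[0,0,0],0],[[0.1,0,0],[0,0,0],0],[[0.1,0,0],[0,0,0],0],[[0.1,0,0],[0,0,0],0],[[0.1,0,0],[0,0,0],0],[[0.1,0,0],[0,0,0],0],[[0.1,0,0],[0,0,0],0],[[0.1,0,0],[0,0,0],0]]}}

```text
clock: 10.5
position: [0.5247, 0.0346, 0.0133]
ee_rot: [3.14, -0.096, -0.001]
force: [-5.2, 0.4, 0.3]
width: 0.171
gripper_force: 55.0
```

```bash
python3 - <<'E'
from h import *
st(); d=grab('top'); jaw(d); crop(d,222,150,342,260,6.6,'t6.png')
E
```

```text
10.5 [0.5247 0.0346 0.0133] [ 3.14e+00 -9.60e-02 -1.00e-03] [-5.2  0.4  0.3] 0.1709674552646643 54.99958634376526
red pad n 36 clamp y -0.0375
```

View pics/t6.png

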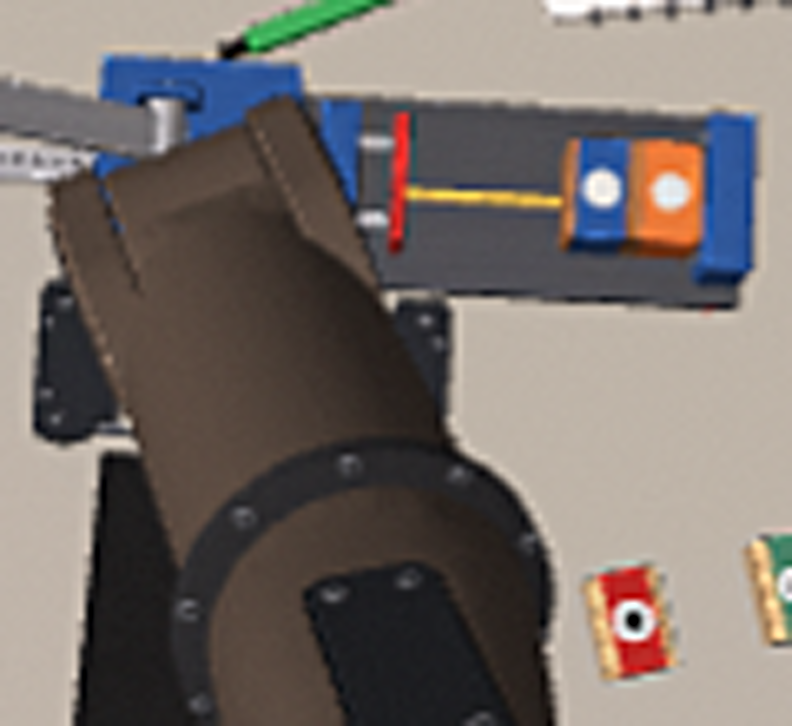

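>>> {"fn": "jog_arm", "kwargs": {"rows": [[[-4,0.24,0],[0,0,0],0],[[-7.5,0.46,0],[0,0,0],0],[[-10.7,2.3,0],[0,0,0],0],[[-10.7,2.3,-2.5],[0,0,0],0],[[-10.7,2.3,-3.5],[0,0,0],0],[[-10.7,2.3,-3.5],[0,0,0],0],[[-10.7,2.3,-3.5],[0,0,0],0.35],[[-10.7,2.3,-3.5],[0,0,0],0.6]]}}

```text
clock: 11.55
position: [0.4188, 0.0576, -0.0212]
ee_rot: [-3.14, 0.097, -0.002]
force: [0.3, 0.0, 0.2]
width: 0.338
gripper_force: 0.0
```

```bash
python3 - <<'E'
from h import *
st()
E
```

```text
11.55 [ 0.4188  0.0576 -0.0212] [-3.14e+00  9.70e-02 -2.00e-03] [0.3 0.  0.2] 0.3375879941843288 0.0
```

>>> {"fn": "jog_arm", "kwargs": {"rows": [[[0,0,0],[0,0,0],0.7],[[0,0,6],[0,0,0],0.7],[[0,0,12],[0,0,0],1],[[0,0,18],[0,0,0],1],[[0,0,18],[0,0,0],1]]}}

```text
clock: 12.18
position: [0.4211, 0.0583, 0.1628]
ee_rot: [-3.139, 0.097, -0.014]
force: [0.2, 0.4, -0.8]
width: 0.877
gripper_force: 0.0
```

```bash
python3 - <<'E'
from h import *
o=st(); print(o['joints'].round(3))
d=load('top'); t2=lambda x,y:[222+x/6.6,150+y/6.6]
P=onplane(d,[t2(602,188),t2(670,191),t2(636,190)],.057); print(P.round(4))
O=np.array([.6376,-.0024]); ex=np.array([.9981,-.0610]); ey=np.array([.0610,.9981])
for p in P: print('clamp', ((p[:2]-O)@ex).round(4), ((p[:2]-O)@ey).round(4))
E
```

```text
12.175 [0.4211 0.0583 0.1628] [-3.139  0.097 -0.014] [ 0.2  0.4 -0.8] 0.8767864358781102 0.0
[ 0.035  0.168 -0.337  2.065  0.072  0.91  -1.974]
[[ 0.6271 -0.1413  0.057 ]
 [ 0.6254 -0.175   0.057 ]
 [ 0.626  -0.1581  0.057 ]]
clamp -0.002 -0.1393
clamp -0.0017 -0.173
clamp -0.0021 -0.1561
```

>>> {"fn": "jog_arm", "kwargs": {"rows": [[[5,-8,0],[0,0,90],1],[[8,-14,0],[0,0,90],1],[[14,-21.6,0],[0,0,90],1],[[20.5,-21.6,0],[0,0,90],1],[[20.5,-21.6,0],[0,0,90],1],[[20.5,-21.6,0],[0,0,90],1],[[20.5,-21.6,0],[0,0,90],1],[[20.5,-21.6,0],[0,0,90],1]]}}

```text
clock: 13.18
position: [0.6225, -0.1584, 0.1567]
ee_rot: [-2.394, -2.031, 0.002]
force: [-0.6, -0.1, 0.2]
width: 0.999
gripper_force: 0.0
```

```bash
python3 - <<'E'
from h import *
st()
E
```

```text
13.175 [ 0.6225 -0.1584  0.1567] [-2.394e+00 -2.031e+00  2.000e-03] [-0.6 -0.1  0.2] 0.9994785563793445 0.0
```

>>> {"fn": "jog_arm", "kwargs": {"rows": [[[0.3,0,0],[0,0,5.8],1],[[0.3,0,-6],[0,0,5.8],1],[[0.3,0,-12],[0,0,5.8],1],[[0.3,0,-14],[0,0,5.8],1],[[0.3,0,-16],[0,0,5.8],1],[[0.3,0,-16.6],[0,0,5.8],1],[[0.3,0,-16.6],[0,0,5.8],1]]}}

```text
clock: 14.05
position: [0.6269, -0.1585, -0.0066]
ee_rot: [2.296, 2.143, 0.001]
force: [-0.4, 0.2, -0.0]
width: 1.0
gripper_force: 0.0
```

>>> {"fn": "jog_arm", "kwargs": {"rows": [[[0,0,0],[0,0,0],0],[[0,0,0],[0,0,0],0],[[0,0,0],[0,0,0],0],[[0,0,0],[0,0,0],0],[[0,0,0],[0,0,0],0],[[0,0,0],[0,0,0],0],[[0,0,1],[0,0,0],0],[[0,0,4],[0,0,0],0]], "newtons": 50}}

```text
clock: 15.05
position: [0.6246, -0.1582, 0.0317]
ee_rot: [-2.294, -2.142, 0.003]
force: [0.2, -0.9, -1.5]
width: 0.541
gripper_force: 50.0
```

>>> {"fn": "jog_arm", "kwargs": {"rows": [[[0,0,6],[0,0,0],0],[[-5,0,10],[0,0,0],0],[[-10.5,3,10],[0,0,0],0],[[-15,7,10],[0,0,0],0],[[-18.3,12,10],[0,0,0],0],[[-18.3,18,10],[0,0,0],0],[[-18.3,24,10],[0,0,0],0],[[-18.3,30,10],[0,0,0],0]]}}

```text
clock: 16.05
position: [0.4431, 0.1432, 0.1333]
ee_rot: [2.296, 2.142, 0.001]
force: [3.0, -0.8, -0.8]
width: 0.542
gripper_force: 50.0
```

>>> {"fn": "jog_arm", "kwargs": {"rows": [[[0,5,0],[0,0,0],0],[[0,10,0],[0,0,0],0],[[0,14,0],[0,0,0],0],[[0,14,0],[0,0,0],0],[[0,14,0],[0,0,0],0]]}}

```text
clock: 16.68
position: [0.443, 0.281, 0.1325]
ee_rot: [2.296, 2.143, -0.001]
force: [0.7, -1.2, -1.5]
width: 0.544
gripper_force: 50.0
```

>>> {"fn": "jog_arm", "kwargs": {"rows": [[[0,0,-6],[0,0,0],0],[[0,0,-11],[0,0,0],0],[[0,0,-13.5],[0,0,0],0],[[0,0,-14.1],[0,0,0],0],[[0,0,-14.2],[0,0,0],0],[[0,0,-14.2],[0,0,0],0.75],[[0,0,-14.2],[0,0,0],0.95],[[0,0,-14.2],[0,0,0],0.95]]}}

```text
clock: 17.68
position: [0.4435, 0.2818, -0.0089]
ee_rot: [2.296, 2.143, 0.002]
force: [-0.6, 0.3, -0.3]
width: 0.82
gripper_force: 0.0
```

>>> {"fn": "jog_arm", "kwargs": {"rows": [[[0,0,0],[0,0,0],1],[[0,0,5],[0,0,0],1],[[0,0,11],[0,0,0],1],[[0,-6,14],[0,0,0],1],[[0,-12,14],[0,0,0],1],[[0,-18,14],[0,0,0],1],[[0,-24,14],[0,0,0],1],[[0,-30,14],[0,0,0],1]]}}

```text
clock: 18.68
position: [0.443, -0.0203, 0.1308]
ee_rot: [2.296, 2.143, 0.001]
force: [0.7, -0.3, 0.7]
width: 0.995
gripper_force: 0.0
```

```bash
cat >> h.py <<'E'
def blocks(d,z0=.035,z1=.06,x0=.33,x1=.52,y0=-.45,y1=.42):
    c=cloud(d); X,Y,Z=c[...,0],c[...,1],c[...,2]
    m=(Z>z0)&(Z<z1)&(X>x0)&(X<x1)&(Y>y0)&(Y<y1)
    n,l,s,ce=cv2.connectedComponentsWithStats(m.astype(np.uint8),connectivity=4)
    for i in range(1,n):
        if s[i,4]>60:
            P=c[l==i]; r=cv2.minAreaRect((P[:,:2]*1000).astype(np.float32)); col=np.median(d['img'][l==i],0)
            print('obj',ce[i].round(),s[i,4],'mean',P.mean(0).round(4),'rect',np.round(r[0],1),np.round(r[1],1),round(r[2],1),'rgb',col)
E
python3 - <<'E'
from h import *
st(); d=grab('top'); blocks(d); handle(d)
E
```

```text
18.675 [ 0.443  -0.0203  0.1308] [2.296e+00 2.143e+00 1.000e-03] [ 0.7 -0.3  0.7] 0.9953892252402843 0.0
obj [183. 235.] 344 mean [0.4445 0.2824 0.0529] rect [444.9 283.6] [69.5 50.5] 86.1 rgb [183. 116.  81.]
obj [372. 236.] 179 mean [ 0.4401 -0.3297  0.0448] rect [ 440.2 -330.6] [51.1 35.5] 7.1 rgb [240. 206. 102.]
obj [342. 238.] 172 mean [ 0.4325 -0.2317  0.0446] rect [ 432.7 -232.4] [51.2 35. ] 9.8 rgb [139.5 144.5 108.5]
obj [318. 243.] 130 mean [ 0.4183 -0.1538  0.045 ] rect [ 416.7 -155.2] [49.5 31.1] 12.6 rgb [190.   82.   58.5]
handle 100 [0.4174 0.0588 0.019 ] yaw -3.5
```

>>> {"fn": "jog_arm", "kwargs": {"rows": [[[-1.2,-6,0],[0,0,10],1],[[-2.7,-12,0],[0,0,16.3],1],[[-2.7,-13.4,-2],[0,0,16.3],1],[[-2.7,-13.4,-8],[0,0,16.3],1],[[-2.7,-13.4,-13],[0,0,16.3],1],[[-2.7,-13.4,-14.8],[0,0,16.3],1],[[-2.7,-13.4,-14.8],[0,0,16.3],0.7],[[-2.7,-13.4,-14.8],[0,0,16.3],0]]}}

```text
clock: 19.73
position: [0.4169, -0.1523, -0.0168]
ee_rot: [1.969, 2.447, 0.001]
force: [-0.7, 0.2, 0.7]
width: 0.83
gripper_force: 0.0
```

>>> {"fn": "jog_arm", "kwargs": {"rows": [[[0,0,0],[0,0,0],0],[[0,0,0],[0,0,0],0],[[0,0,0],[0,0,0],0],[[0,0,0],[0,0,0],0],[[0,0,2],[0,0,0],0],[[0,0,6],[0,0,0],0],[[0,0,12],[0,0,0],0]], "newtons": 50}}

```text
clock: 20.6
position: [0.4148, -0.152, 0.1028]
ee_rot: [-1.967, -2.445, 0.001]
force: [1.9, -1.5, -0.5]
width: 0.543
gripper_force: 50.0
```

>>> {"fn": "jog_arm", "kwargs": {"rows": [[[6,0,0],[0,0,-8],0],[[12,-1,0],[0,0,-15.9],0],[[18,-2,0],[0,0,-15.9],0],[[21.2,-2.1,0],[0,0,-15.9],0],[[21.2,-2.1,0],[0,0,-15.9],0],[[21.2,-2.1,0],[0,0,-15.9],0]]}}

```text
clock: 21.35
position: [0.627, -0.1733, 0.102]
ee_rot: [-2.288, -2.151, 0.002]
force: [-0.8, 0.5, -0.5]
width: 0.546
gripper_force: 50.0
```

>>> {"fn": "jog_arm", "kwargs": {"rows": [[[0,0,-5],[0,0,0],0],[[0,0,-9],[0,0,0],0],[[0,0,-10.3],[0,0,0],0],[[0,0,-10.6],[0,0,0],0],[[0,0,-10.6],[0,0,0],0],[[0,0,-10.6],[0,0,0],0.75],[[0,0,-10.6],[0,0,0],0.9],[[0,0,-10.6],[0,0,0],0.9]]}}

```text
clock: 22.35
position: [0.6284, -0.1735, -0.0031]
ee_rot: [2.289, 2.151, 0.001]
force: [0.8, 0.2, 0.0]
width: 0.816
gripper_force: 0.0
```

>>> {"fn": "jog_arm", "kwargs": {"rows": [[[0,0,0],[0,0,0],0.9],[[0,0,5],[0,0,0],1],[[0,0,10],[0,0,0],1],[[-5,-1,10],[0,0,5],1],[[-10,-2,10],[0,0,12.9],1],[[-15,-4,10],[0,0,12.9],1],[[-19.5,-5.9,10],[0,0,12.9],1],[[-19.5,-5.9,10],[0,0,12.9],1]]}}

```text
clock: 23.35
position: [0.4291, -0.2346, 0.0962]
ee_rot: [-2.038, -2.389, 0.005]
force: [0.1, -0.8, 0.7]
width: 1.002
gripper_force: 0.0
```

```bash
python3 - <<'E'
from h import *
st(); d=grab('top'); blocks(d); blocks(d,z0=.05,z1=.066,x0=.55,x1=.7,y0=-.25,y1=0)
E
```

```text
23.35 [ 0.4291 -0.2346  0.0962] [-2.038 -2.389  0.005] [ 0.1 -0.8  0.7] 1.0022419159433085 0.0
obj [183. 235.] 340 mean [0.4446 0.2825 0.0529] rect [445.1 283.8] [71.1 50.9] 86.4 rgb [184. 117.  84.]
obj [339. 239.] 69 mean [ 0.4317 -0.2214  0.0442] rect [ 431.3 -221.6] [49.6 13.2] 10.9 rgb [187. 176. 130.]
obj [273. 175.] 130 mean [ 0.6379 -0.01    0.0599] rect [638.3 -10. ] [19.7 70.6] 89.5 rgb [ 46.  85. 152.]
obj [327. 178.] 325 mean [ 0.6274 -0.1872  0.0592] rect [ 626.1 -184.5] [56.1 79.8] 88.5 rgb [ 95.  87. 148.]
```

>>> {"fn": "jog_arm", "kwargs": {"rows": [[[0.4,0.2,-3],[0,0,0.7],1],[[0.4,0.2,-8],[0,0,0.7],1],[[0.4,0.2,-11.3],[0,0,0.7],1],[[0.4,0.2,-11.3],[0,0,0.7],0.7],[[0.4,0.2,-11.3],[0,0,0.7],0],[[0.4,0.2,-11.3],[0,0,0.7],0],[[0.4,0.2,-11.3],[0,0,0.7],0],[[0.4,0.2,-11.3],[0,0,0.7],0]]}}

```text
clock: 24.4
position: [0.4374, -0.2308, -0.0159]
ee_rot: [2.018, 2.406, 0.0]
force: [-1.9, 0.4, 7.0]
width: 0.545
gripper_force: 50.0
```

>>> {"fn": "jog_arm", "kwargs": {"rows": [[[0,0,0],[0,0,0],0],[[0,0,0],[0,0,0],0],[[0,0,2],[0,0,0],0],[[0,0,6],[0,0,0],0],[[0,0,12],[0,0,0],0],[[0,0,12],[0,0,0],0]]}}

```text
clock: 25.15
position: [0.44, -0.2313, 0.1076]
ee_rot: [2.014, 2.401, 0.003]
force: [-0.2, -0.3, -0.5]
width: 0.541
gripper_force: 50.0
```

>>> {"fn": "jog_arm", "kwargs": {"rows": [[[5,1,0],[0,0,-7],0],[[10,4,0],[0,0,-13.5],0],[[15,7,0],[0,0,-13.5],0],[[18.9,9.5,0],[0,0,-13.5],0],[[18.9,9.5,0],[0,0,-13.5],0],[[18.9,9.5,0],[0,0,-13.5],0],[[18.9,9.5,0],[0,0,-13.5],0]]}}

```text
clock: 26.02
position: [0.6248, -0.1369, 0.103]
ee_rot: [-2.289, -2.151, 0.002]
force: [0.2, 1.1, -0.5]
width: 0.542
gripper_force: 50.0
```

```bash
python3 - <<'E'
from h import *
st()
E
```

```text
26.025 [ 0.6248 -0.1369  0.103 ] [-2.289e+00 -2.151e+00  2.000e-03] [ 0.2  1.1 -0.5] 0.5416129546896272 49.999719858169556
```

>>> {"fn": "jog_arm", "kwargs": {"rows": [[[0.4,0,-5],[0,0,0],0],[[0.4,0,-9],[0,0,0],0],[[0.4,0,-10.2],[0,0,0],0],[[0.4,0,-10.6],[0,0,0],0],[[0.4,0,-10.6],[0,0,0],0],[[0.4,0,-10.6],[0,0,0],0.75],[[0.4,0,-10.6],[0,0,0],0.9],[[0.4,0,-10.6],[0,0,0],0.9]]}}

```text
clock: 27.02
position: [0.6298, -0.1364, -0.0025]
ee_rot: [2.288, 2.152, -0.001]
force: [0.9, -0.5, -0.2]
width: 0.823
gripper_force: 0.0
```

>>> {"fn": "jog_arm", "kwargs": {"rows": [[[0,0,0],[0,0,0],0.9],[[0,0,5],[0,0,0],1],[[0,0,10],[0,0,0],1],[[-5,-4,10],[0,0,5],1],[[-9,-8,10],[0,0,10],1],[[-13,-12,10],[0,0,10],1],[[-16.5,-16.5,10],[0,0,10],1],[[-18.9,-19.3,10],[0,0,10],1]]}}

```text
clock: 28.02
position: [0.4387, -0.3311, 0.0975]
ee_rot: [2.094, 2.342, -0.002]
force: [1.5, -0.6, -0.2]
width: 1.002
gripper_force: 0.0
```

>>> {"fn": "jog_arm", "kwargs": {"rows": [[[0,0,0],[0,0,0],1],[[0,0,0],[0,0,0],1]]}}

```text
clock: 28.28
position: [0.4417, -0.3278, 0.0976]
ee_rot: [2.09, 2.345, 0.001]
force: [0.2, -0.3, -0.4]
width: 1.0
gripper_force: 0.0
```

>>> {"fn": "jog_arm", "kwargs": {"rows": [[[-0.1,-0.2,-3],[0,0,0],1],[[-0.1,-0.2,-8],[0,0,0],1],[[-0.1,-0.2,-11.3],[0,0,0],1],[[-0.1,-0.2,-11.3],[0,0,0],0.7],[[-0.1,-0.2,-11.3],[0,0,0],0],[[-0.1,-0.2,-11.3],[0,0,0],0],[[-0.1,-0.2,-11.3],[0,0,0],0],[[-0.1,-0.2,-11.3],[0,0,0],0]]}}

```text
clock: 29.28
position: [0.4405, -0.3308, -0.0148]
ee_rot: [2.09, 2.343, 0.0]
force: [-0.3, 0.7, 6.0]
width: 0.545
gripper_force: 50.0
```

>>> {"fn": "jog_arm", "kwargs": {"rows": [[[0,0,0],[0,0,0],0],[[0,0,0],[0,0,0],0],[[0,0,2],[0,0,0],0],[[0,0,6],[0,0,0],0],[[0,0,12],[0,0,0],0],[[0,0,12],[0,0,0],0]]}}

```text
clock: 30.02
position: [0.443, -0.3317, 0.109]
ee_rot: [2.086, 2.339, 0.002]
force: [0.8, -1.3, 0.3]
width: 0.544
gripper_force: 50.0
```

```bash
python3 - <<'E'
from h import *
st(); d=grab('top'); blocks(d,z0=.05,z1=.066,x0=.55,x1=.7,y0=-.25,y1=0); crop(d,255,150,345,205,8,'t7.png')
E
```

```text
30.025 [ 0.443  -0.3317  0.109 ] [2.086e+00 2.339e+00 2.000e-03] [ 0.8 -1.3  0.3] 0.5439098262921923 49.99902427196503
obj [273. 175.] 131 mean [ 0.6379 -0.0101  0.0597] rect [638.6 -10. ] [19.7 71.5] 89.6 rgb [ 45.  82. 148.]
obj [328. 178.] 310 mean [ 0.6277 -0.1879  0.0596] rect [ 625.8 -184.7] [56.  78.9] 88.9 rgb [110.5  83.  138.5]
```

View pics/t7.png

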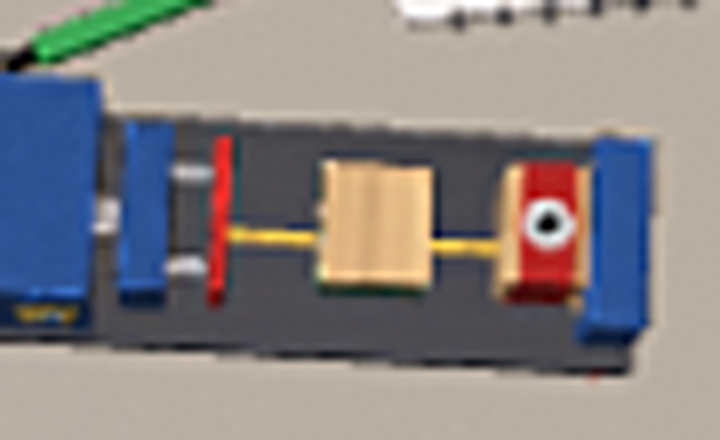

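Green has toppled on the bed: its wood side is up at crop (376, 225), with a hint of the white dot on its left (+y) face. Red stands well at (545, 225). I'll set yellow back down, then right green.

>>> {"fn": "jog_arm", "kwargs": {"rows": [[[0,0,-6],[0,0,0],0],[[0,0,-11],[0,0,0],0],[[0,0,-12.2],[0,0,0],0],[[0,0,-12.3],[0,0,0],0],[[0,0,-12.3],[0,0,0],0.75],[[0,0,-12.3],[0,0,0],0.9],[[0,0,-12.3],[0,0,0],0.9],[[0,0,-12.3],[0,0,0],1]]}}

```text
clock: 31.08
position: [0.4401, -0.3304, -0.0187]
ee_rot: [-2.091, -2.345, -0.0]
force: [0.1, -1.3, 0.0]
width: 0.923
gripper_force: 0.0
```

>>> {"fn": "jog_arm", "kwargs": {"rows": [[[0,0,6],[0,0,0],1],[[0,0,12],[0,0,0],1],[[0,5,12],[0,0,-5],1],[[3,10,12],[0,0,-10],1],[[6,14,12],[0,0,-10],1],[[6,14,12],[0,0,-10],1]]}}

```text
clock: 31.82
position: [0.5028, -0.1857, 0.102]
ee_rot: [2.279, 2.161, 0.005]
force: [0.0, -0.2, 0.2]
width: 1.001
gripper_force: 0.0
```

```bash
python3 - <<'E'
from h import *
st(); d=load('top'); c=cloud(d)
P=onplane(d,[[255+x/8-.5,150+y/8-.5] for x,y in ((322,160),(432,165),(430,287),(318,283))],.046); print(P.round(4),P.mean(0))
O=np.array([.6376,-.0024]); print((P[:,:2]-O)@np.array([.061,.9981]), (P[:,:2]-O)@np.array([.9981,-.061]))
print(np.median(c[173:183,297:306,2]))
P=onplane(d,[[255+x/8-.5,150+y/8-.5] for x,y in ((522,165),(578,165),(546,223))],.057);print(P.round(4),((P[:,:2]-O)@np.array([.061,.9981])).round(4))
s=grab('scene'); crop(s,190,195,290,280,6.6,'c4.png'); blocks(grab('top'),y1=-.2)
E
```

```text
31.825 [ 0.5028 -0.1857  0.102 ] [2.279 2.161 0.005] [ 0.  -0.2  0.2] 1.00091178924493 0.0
[[ 0.6602 -0.0821  0.046 ]
 [ 0.6577 -0.1275  0.046 ]
 [ 0.6064 -0.1255  0.046 ]
 [ 0.6084 -0.0796  0.046 ]] [ 0.63316504 -0.1036642   0.046     ]
[-0.07813226 -0.12361013 -0.12480085 -0.07882609] [ 0.02737015  0.02771959 -0.02362868 -0.02445873]
0.04626595626430878
[[ 0.655  -0.1634  0.057 ]
 [ 0.6548 -0.1864  0.057 ]
 [ 0.6306 -0.1726  0.057 ]] [-0.1597 -0.1826 -0.1703]
```

View pics/c4.png

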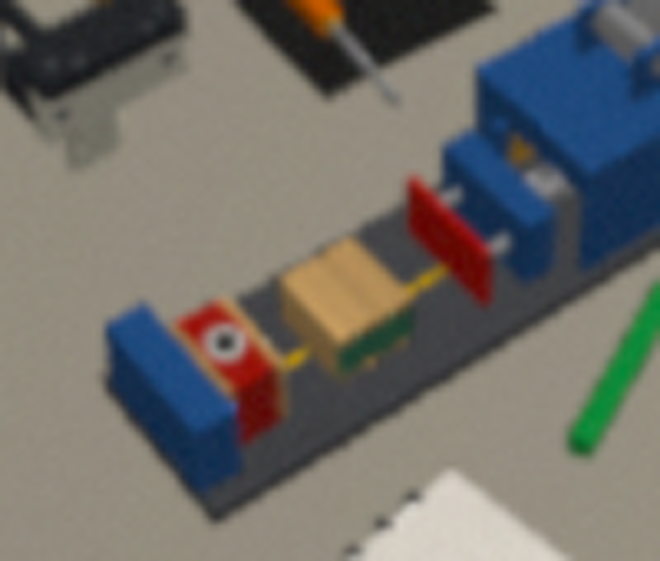

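>>> {"fn": "jog_arm", "kwargs": {"rows": [[[5,3,0],[0,0,0],1],[[10,6,0],[0,0,0],1],[[13,8.2,0],[0,0,0],1],[[13,8.2,-4],[0,0,0],1],[[13,8.2,-9],[0,0,0],1],[[13,8.2,-11],[0,0,0],1],[[13,8.2,-11],[0,0,0],0.8],[[13,8.2,-11],[0,0,0],0.4]]}}

```text
clock: 32.92
position: [0.6313, -0.1089, -0.0068]
ee_rot: [2.287, 2.152, 0.003]
force: [1.6, -0.3, 0.5]
width: 0.835
gripper_force: 0.0
```

>>> {"fn": "jog_arm", "kwargs": {"rows": [[[0,0,0],[0,0,0],0],[[0,0,0],[0,0,0],0],[[0,0,0],[0,0,0],0],[[0,0,0],[0,0,0],0],[[0,0,2],[0,0,0],0],[[0,0,6],[0,0,0],0],[[0,0,12],[0,0,0],0],[[0,0,12],[0,0,0],0]]}}

```text
clock: 33.92
position: [0.6337, -0.1078, 0.1179]
ee_rot: [2.282, 2.149, 0.01]
force: [0.0, 0.8, -0.5]
width: 0.542
gripper_force: 50.0
```

>>> {"fn": "jog_arm", "kwargs": {"rows": [[[-5,0,2],[0,0,0],0],[[-10,0,4],[0,0,0],0],[[-16,0,6],[0,0,0],0],[[-19,0,6],[0,0,0],0],[[-19,0,6],[0,0,0],0]]}}

```text
clock: 34.55
position: [0.4378, -0.1089, 0.1718]
ee_rot: [2.288, 2.152, -0.003]
force: [1.0, 0.6, -0.2]
width: 0.542
gripper_force: 50.0
```

>>> {"fn": "jog_arm", "kwargs": {"rows": [[[0,0,0],[10,-0.6,0],0],[[0,0,0],[20,-1.2,0],0],[[0,0,0],[30,-1.8,0],0],[[0,0,0],[40,-2.4,0],0],[[0,0,0],[50,-3,0],0],[[0,0,0],[60,-3.6,0],0],[[0,0,0],[68,-4.1,0],0],[[0,0,0],[68,-4.1,0],0]]}}

```text
clock: 35.55
position: [0.44, -0.1099, 0.1682]
ee_rot: [-1.538, -1.439, -1.04]
force: [-0.5, 0.2, -1.2]
width: 0.545
gripper_force: 50.0
```

>>> {"fn": "jog_arm", "kwargs": {"rows": [[[0,0,0],[0,0,0],0],[[0,0,0],[0,0,0],0]]}}

```text
clock: 35.8
position: [0.4407, -0.1077, 0.1729]
ee_rot: [-1.538, -1.453, -1.038]
force: [0.0, 0.9, 0.2]
width: 0.543
gripper_force: 50.0
```

```bash
python3 - <<'E'
from h import *
o=st(); print(R.from_rotvec(o['ee_rot']).as_matrix().round(3), o['joints'].round(2))
s=grab('scene'); u,v=proj(s,o['position'])[0].astype(int); print(u,v); crop(s,u-60,v-60,u+45,v+30,6.6,'c5.png')
E
```

```text
35.8 [ 0.4407 -0.1077  0.1729] [-1.538 -1.453 -1.038] [0.  0.9 0.2] 0.5433647021013492 49.999889731407166
[[ 0.019  0.998  0.055]
 [ 0.376 -0.058  0.925]
 [ 0.926  0.003 -0.376]] [ 1.25  0.92 -0.78  1.72 -0.42  1.36  0.68]
201 178
```

View pics/c5.png

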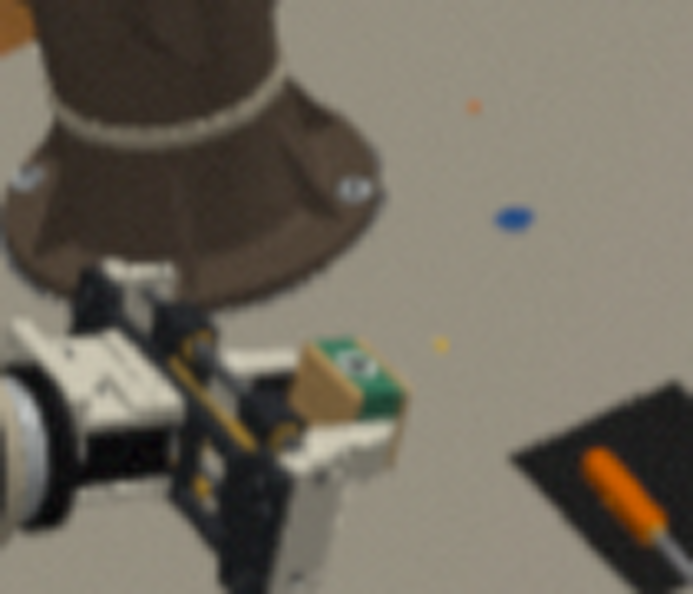

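The tilt worked: green's dot face now points up at about (360, 365). I'll measure its height and the gripper's lowest point.

```bash
python3 - <<'E'
from h import *
o=arm.observe(); s=load('scene'); c=cloud(s); p=o['position']; Rm=R.from_rotvec(o['ee_rot']).as_matrix()
H=cv2.cvtColor(s['img'],cv2.COLOR_RGB2HSV)
m=(H[...,0]>60)&(H[...,0]<95)&(H[...,1]>120); m[:, :180]=0; m[:,230:]=0; m[:150]=0; m[190:]=0
g=c[m&(c[...,2]>.1)]; print(m.sum(),'green top mean',g.mean(0).round(4)); 
sv=np.linalg.svd(g-g.mean(0))[2][2]; print('normal',sv)
k=(c[...,2]>.05)&(np.linalg.norm(c-p,axis=2)<.25)&(s['depth']>0); k[:,:120]=0
P=c[k]; L=(P-p)@Rm; q=L[:,2]>-.13
print('min z gripper front', P[q][:,2].min(), 'L there',L[q][np.argmin(P[q][:,2])].round(3), P[q][np.argsort(P[q][:,2])[:6]].round(3))
E
```

```text
12 green top mean [ 0.4649 -0.1343  0.2097]
normal [0.9368187  0.34852149 0.03005829]
min z gripper front 0.050000817579476574 L there [-0.085  0.165  0.118] [[ 0.61  -0.04   0.05 ]
 [ 0.613 -0.016  0.05 ]
 [ 0.599  0.023  0.05 ]
 [ 0.635 -0.018  0.051]
 [ 0.627 -0.041  0.051]
 [ 0.625 -0.044  0.051]]
```

>>> {"fn": "jog_arm", "kwargs": {"rows": [[[0,4,0],[0,0,0],0],[[0,9,-3],[0,0,0],0],[[0,9,-8],[0,0,0],0],[[0,9,-12],[0,0,0],0],[[0,9,-14.5],[0,0,0],0],[[0,9,-15.5],[0,0,0],0],[[0,9,-15.5],[0,0,0],0]]}}

```text
clock: 36.72
position: [0.4404, -0.0185, 0.017]
ee_rot: [-1.537, -1.449, -1.039]
force: [-0.8, 0.7, -0.5]
width: 0.539
gripper_force: 50.0
```

>>> {"fn": "jog_arm", "kwargs": {"rows": [[[0,0,-0.3],[0,0,0],0],[[0,0,-0.6],[0,0,0],0],[[0,0,-0.6],[0,0,0],0]]}}

```text
clock: 37.1
position: [0.4402, -0.0185, 0.0106]
ee_rot: [-1.538, -1.448, -1.039]
force: [0.6, -0.8, -1.0]
width: 0.543
gripper_force: 50.0
```

>>> {"fn": "jog_arm", "kwargs": {"rows": [[[0,0,-0.2],[0,0,0],0],[[0,0,-0.3],[0,0,0],0],[[0,0,-0.3],[0,0,0],0]]}}

```text
clock: 37.48
position: [0.4403, -0.0179, 0.0098]
ee_rot: [-1.534, -1.446, -1.042]
force: [-1.7, -6.2, 13.3]
width: 0.539
gripper_force: 50.0
```

>>> {"fn": "jog_arm", "kwargs": {"rows": [[[0,0,0.2],[0,0,0],0],[[0,0,0.2],[0,0,0],0.65],[[0,0,0.2],[0,0,0],0.8],[[0,0,0.2],[0,0,0],1],[[0,0,0.2],[0,0,0],1],[[0,0,0.2],[0,0,0],1]]}}

```text
clock: 38.22
position: [0.4401, -0.0184, 0.0094]
ee_rot: [-1.537, -1.447, -1.039]
force: [-0.9, 0.9, 0.3]
width: 0.992
gripper_force: 0.0
```

```bash
python3 - <<'E'
from h import *
o=st(); s=grab('scene'); u,v=proj(s,o['position'])[0].astype(int); crop(s,u-60,v-60,u+45,v+30,6.6,'c6.png')
E
```

```text
38.225 [ 0.4401 -0.0184  0.0094] [-1.537 -1.447 -1.039] [-0.9  0.9  0.3] 0.9924915782242781 0.0
```

View pics/c6.png

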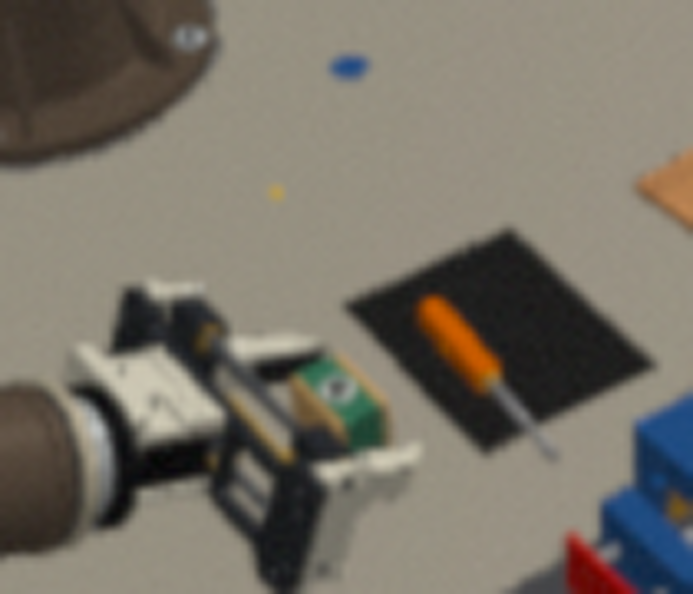

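>>> {"fn": "jog_arm", "kwargs": {"rows": [[[-0.2,-4,3],[0,0,0],1],[[-0.5,-7,8],[0,0,0],1],[[-0.5,-7,13],[-10,0.6,0],1],[[-0.5,-6,13],[-20,1.2,0],1],[[-0.5,-5,13],[-30,1.8,0],1],[[-0.5,-4,13],[-40,2.4,0],1],[[-0.5,-4,13],[-50,3,0],1],[[-0.5,-4,13],[-60,3.6,0],1]]}}

```text
clock: 39.28
position: [0.4355, -0.0585, 0.1406]
ee_rot: [-2.219, -2.09, -0.153]
force: [-0.3, 0.1, -0.9]
width: 1.0
gripper_force: 0.0
```

>>> {"fn": "jog_arm", "kwargs": {"rows": [[[0,-7,0],[-8,0.5,0],1],[[0,-10,0],[-8,0.5,0],1],[[0,-14,0],[-8,0.5,0],1],[[0,-14,0],[-8,0.5,0],1]]}}

```text
clock: 39.78
position: [0.4344, -0.2011, 0.1392]
ee_rot: [-2.292, -2.149, 0.002]
force: [-0.3, 0.5, -0.4]
width: 1.001
gripper_force: 0.0
```

```bash
python3 - <<'E'
from h import *
o=st(); print(R.from_rotvec(o['ee_rot']).as_matrix().round(3)); d=grab('top'); blocks(d); handle(d)
E
```

```text
39.775 [ 0.4344 -0.2011  0.1392] [-2.292e+00 -2.149e+00  2.000e-03] [-0.3  0.5 -0.4] 1.0007050463545892 0.0
[[ 0.064  0.998 -0.001]
 [ 0.998 -0.064 -0.001]
 [-0.001 -0.001 -1.   ]]
obj [183. 235.] 347 mean [0.4445 0.2822 0.0527] rect [444.9 283.5] [69.8 50.7] 86.0 rgb [185. 118.  82.]
obj [289. 237.] 171 mean [ 0.4387 -0.0605  0.0455] rect [439.5 -60.3] [32.5 48.8] 89.4 rgb [149. 148. 121.]
handle 102 [0.4247 0.0326 0.019 ] yaw -8.8
```

>>> {"fn": "jog_arm", "kwargs": {"rows": [[[0.5,6,0],[0,0,1.5],1],[[0.5,12,0],[0,0,1.5],1],[[0.5,14.1,-1],[0,0,1.5],1],[[0.5,14.1,-7],[0,0,1.5],1],[[0.5,14.1,-12],[0,0,1.5],1],[[0.5,14.1,-15.4],[0,0,1.5],1],[[0.5,14.1,-15.4],[0,0,1.5],0.7],[[0.5,14.1,-15.4],[0,0,1.5],0]]}}

```text
clock: 40.83
position: [0.4406, -0.0566, -0.0135]
ee_rot: [2.257, 2.184, 0.001]
force: [0.6, 0.2, 0.5]
width: 0.829
gripper_force: 0.0
```

>>> {"fn": "jog_arm", "kwargs": {"rows": [[[0,0,0],[0,0,0],0],[[0,0,0],[0,0,0],0],[[0,0,0],[0,0,0],0],[[0,0,0],[0,0,0],0],[[0,0,2],[0,0,0],0],[[0,0,6],[0,0,0],0],[[0,0,12],[0,0,0],0]]}}

```text
clock: 41.7
position: [0.4388, -0.0574, 0.1059]
ee_rot: [-2.257, -2.182, 0.003]
force: [1.1, -1.8, 0.2]
width: 0.541
gripper_force: 50.0
```

>>> {"fn": "jog_arm", "kwargs": {"rows": [[[6,-2,0],[0,0,-1.3],0],[[11,-5,0],[0,0,-1.3],0],[[16,-7.6,0],[0,0,-1.3],0],[[19,-7.6,0],[0,0,-1.3],0],[[19,-7.6,0],[0,0,-1.3],0],[[19,-7.6,0],[0,0,-1.3],0]]}}

```text
clock: 42.45
position: [0.6291, -0.1331, 0.1051]
ee_rot: [-2.282, -2.158, 0.001]
force: [0.5, -0.4, 0.1]
width: 0.536
gripper_force: 50.0
```

>>> {"fn": "jog_arm", "kwargs": {"rows": [[[0,0.2,-4],[0,0,0],0],[[0,0.2,-8],[0,0,0],0],[[0,0.2,-10],[0,0,0],0],[[0,0.2,-10.4],[0,0,0],0],[[0,0.2,-10.6],[0,0,0],0],[[0,0.2,-10.6],[0,0,0],0]]}}

```text
clock: 43.2
position: [0.631, -0.1315, 0.0007]
ee_rot: [2.282, 2.157, 0.002]
force: [0.7, 0.6, -0.3]
width: 0.54
gripper_force: 50.0
```

```bash
python3 - <<'E'
from h import *
st()
E
```

```text
43.2 [ 0.631  -0.1315  0.0007] [2.282e+00 2.157e+00 2.000e-03] [ 0.7  0.6 -0.3] 0.539753177936984 49.974879026412964
```

>>> {"fn": "jog_arm", "kwargs": {"rows": [[[0,0,-0.1],[0,0,0],0],[[0,0,-0.2],[0,0,0],0],[[0,0,-0.2],[0,0,0],0]]}}

```text
clock: 43.58
position: [0.6305, -0.1315, -0.0017]
ee_rot: [2.283, 2.157, 0.001]
force: [-1.7, -0.2, 5.2]
width: 0.54
gripper_force: 50.0
```

Contact is felt at 5 N, so I'll release, go back for yellow and check the row.

>>> {"fn": "jog_arm", "kwargs": {"rows": [[[0,0,0],[0,0,0],0.65],[[0,0,0],[0,0,0],0.75],[[0,0,0],[0,0,0],0.9],[[0,0,0],[0,0,0],0.9],[[0,0,3],[0,0,0],0.9],[[0,0,7],[0,0,0],1],[[0,0,11],[0,0,0],1]]}}

```text
clock: 44.45
position: [0.6299, -0.1314, 0.1084]
ee_rot: [-2.283, -2.157, 0.0]
force: [0.9, -0.7, -0.8]
width: 0.993
gripper_force: 0.0
```

>>> {"fn": "jog_arm", "kwargs": {"rows": [[[-5,-4,0],[0,0,5],1],[[-9,-8,0],[0,0,9.8],1],[[-13,-12,0],[0,0,9.8],1],[[-16.5,-16.5,0],[0,0,9.8],1],[[-19,-19.9,0],[0,0,9.8],1],[[-19,-19.9,0],[0,0,9.8],1],[[-19,-19.9,0],[0,0,9.8],1]]}}

```text
clock: 45.32
position: [0.4406, -0.3299, 0.1076]
ee_rot: [2.09, 2.345, 0.001]
force: [0.8, 0.2, 1.9]
width: 1.003
gripper_force: 0.0
```

```bash
python3 - <<'E'
from h import *
st(); d=grab('top'); c=cloud(d); O=np.array([.6376,-.0024])
H=cv2.cvtColor(d['img'],cv2.COLOR_RGB2HSV)
m=(H[...,1]<60)&(H[...,2]>190)&(c[...,2]>.05)&(c[...,2]<.065)&(abs(c[...,0]-.63)<.03)&(c[...,1]<-.06)&(c[...,1]>-.2)
n,l,s,ce=cv2.connectedComponentsWithStats(m.astype(np.uint8))
for i in range(1,n):
    P=onplane(d,ce[i],.057)[0][:2]-O; print(ce[i],s[i,4],'clamp',(P@[.9981,-.061]).round(4),(P@[.061,.9981]).round(4))
print('top z profile', [(v:=c[174:182,u,2],round(float(np.median(v)),3))[1] for u in range(285,335,3)])
E
```

```text
45.325 [ 0.4406 -0.3299  0.1076] [2.090e+00 2.345e+00 1.000e-03] [0.8 0.2 1.9] 1.0027348179478819 0.0
[310.875  177.3125] 16 clamp 0.0015 -0.1315
[323.16666667 177.61111111] 18 clamp 0.0027 -0.1717
top z profile [0.01, 0.013, 0.012, 0.013, 0.012, 0.013, 0.012, 0.056, 0.058, 0.058, 0.057, 0.051, 0.057, 0.059, 0.057, 0.063, 0.063]
```

>>> {"fn": "jog_arm", "kwargs": {"rows": [[[0,0,-5],[0,0,0],1],[[0,0,-10],[0,0,0],1],[[0,0,-12.2],[0,0,0],1],[[0,0,-12.2],[0,0,0],0.7],[[0,0,-12.2],[0,0,0],0],[[0,0,-12.2],[0,0,0],0],[[0,0,-12.2],[0,0,0],0],[[0,0,-12.2],[0,0,0],0]]}}

```text
clock: 46.38
position: [0.4403, -0.3307, -0.0139]
ee_rot: [2.09, 2.344, -0.0]
force: [-0.6, 0.7, 4.7]
width: 0.542
gripper_force: 50.0
```

>>> {"fn": "jog_arm", "kwargs": {"rows": [[[0,0,0],[0,0,0],0],[[0,0,0],[0,0,0],0],[[0,0,2],[0,0,0],0],[[0,0,6],[0,0,0],0],[[0,0,12],[0,0,0],0],[[0,0,12],[0,0,0],0]]}}

```text
clock: 47.12
position: [0.4429, -0.3317, 0.1099]
ee_rot: [2.086, 2.339, 0.002]
force: [0.5, -1.0, -0.7]
width: 0.54
gripper_force: 50.0
```

>>> {"fn": "jog_arm", "kwargs": {"rows": [[[4,4,0],[0,0,-5],0],[[8,8,0],[0,0,-9.8],0],[[11,13,0],[0,0,-9.8],0],[[15,18,0],[0,0,-9.8],0],[[19.1,23.4,0],[0,0,-9.8],0],[[19.1,23.4,0],[0,0,-9.8],0],[[19.1,23.4,0],[0,0,-9.8],0],[[19.1,23.4,0],[0,0,-9.8],0]]}}

```text
clock: 48.12
position: [0.63, -0.0986, 0.1049]
ee_rot: [-2.286, -2.155, 0.003]
force: [0.2, -0.3, -0.2]
width: 0.542
gripper_force: 50.0
```

>>> {"fn": "jog_arm", "kwargs": {"rows": [[[0.1,0.15,-4],[0,0,0],0],[[0.1,0.15,-8],[0,0,0],0],[[0.1,0.15,-10],[0,0,0],0],[[0.1,0.15,-10.4],[0,0,0],0],[[0.1,0.15,-10.6],[0,0,0],0],[[0.1,0.15,-10.6],[0,0,0],0]]}}

```text
clock: 48.88
position: [0.633, -0.095, 0.0007]
ee_rot: [2.282, 2.157, 0.002]
force: [0.8, -0.3, 0.5]
width: 0.543
gripper_force: 50.0
```

>>> {"fn": "jog_arm", "kwargs": {"rows": [[[0,0,-0.1],[0,0,0],0],[[0,0,-0.2],[0,0,0],0],[[0,0,-0.2],[0,0,0],0]]}}

```text
clock: 49.25
position: [0.6325, -0.0949, -0.0019]
ee_rot: [2.283, 2.157, 0.001]
force: [-1.2, -0.1, 5.2]
width: 0.539
gripper_force: 50.0
```

>>> {"fn": "jog_arm", "kwargs": {"rows": [[[0,0,0],[0,0,0],0.65],[[0,0,0],[0,0,0],0.75],[[0,0,0],[0,0,0],0.9],[[0,0,0],[0,0,0],0.9],[[0,0,3],[0,0,0],0.9],[[0,0,8],[0,0,0],1],[[0,0,14],[0,0,0],1],[[0,0,20],[0,0,0],1]]}}

```text
clock: 50.25
position: [0.6318, -0.0949, 0.1992]
ee_rot: [-2.283, -2.158, 0.0]
force: [1.1, -0.1, 0.1]
width: 1.002
gripper_force: 0.0
```

>>> {"fn": "jog_arm", "kwargs": {"rows": [[[0,0,4],[0,0,0],0],[[0,6,5],[0,0,0],0],[[0,12,5],[0,0,0],0],[[0.5,18,5],[0,0,0],0],[[1,24,5],[0,0,0],0],[[1.7,29,5],[0,0,0],0],[[1.7,29,5],[0,0,0],0],[[1.7,29,5],[0,0,0],0]]}}

```text
clock: 51.25
position: [0.6491, 0.1946, 0.2471]
ee_rot: [2.283, 2.158, -0.001]
force: [-0.0, -0.3, -0.6]
width: 0.177
gripper_force: 0.0
```

```bash
cat >> h.py <<'E'
def row(d):
    c=cloud(d); O=np.array([.6376,-.0024]); H=cv2.cvtColor(d['img'],cv2.COLOR_RGB2HSV)
    m=(H[...,1]<60)&(H[...,2]>190)&(c[...,2]>.05)&(c[...,2]<.065)&(abs(c[...,0]-.63)<.03)&(c[...,1]<-.03)&(c[...,1]>-.2)
    n,l,s,ce=cv2.connectedComponentsWithStats(m.astype(np.uint8))
    for i in range(1,n):
        P=onplane(d,ce[i],.057)[0][:2]-O; print('dot',ce[i].round(1),s[i,4],'clamp',(P@[.9981,-.061]).round(4),(P@[.061,.9981]).round(4))
E
python3 - <<'E'
from h import *
o=st(); print(o['joints'].round(2)); d=grab('top'); row(d); jaw(d); blocks(d); handle(d)
E
```

```text
51.25 [0.6491 0.1946 0.2471] [ 2.283e+00  2.158e+00 -1.000e-03] [-0.  -0.3 -0.6] 0.17688129169013858 0.0
[-0.03  0.56 -0.57  1.32  0.3   1.35 -0.66]
dot [298.6 176.5] 17 clamp 0.0019 -0.0915
dot [311.2 177.5] 21 clamp 0.0008 -0.1326
dot [323.4 177.5] 19 clamp 0.0032 -0.1723
red pad n 96 clamp y -0.1646
obj [183. 235.] 338 mean [0.4444 0.2825 0.0531] rect [444.9 283.5] [70.8 50.4] 86.0 rgb [194. 125.  88.]
handle 94 [0.446  0.2734 0.019 ] yaw -3.5
```

>>> {"fn": "jog_arm", "kwargs": {"rows": [[[0,0.5,-5],[0,0,0],0],[[0,0.5,-8],[0,0,0],0],[[0,0.5,-10],[0,0,0],0],[[0,0.7,-12],[0,0,0],0],[[0,0.9,-13.5],[0,0,0],0],[[0,1,-14.7],[0,0,0],0],[[0,1,-15.2],[0,0,0],0],[[0,1,-15.2],[0,0,0],0]]}}

```text
clock: 52.3
position: [0.6506, 0.2051, 0.097]
ee_rot: [2.285, 2.156, 0.006]
force: [-0.3, 3.2, 8.0]
width: 0.008
gripper_force: 3.7
```

```bash
cat >> h.py <<'E'
def lever(d):
    c=cloud(d); O=np.array([.6376,-.0024]); q=c[...,:2]-O; cx=q@[.9981,-.061]; cy=q@[.061,.9981]
    m=(abs(cx)<.014)&(cy>.1)&(cy<.28)&(c[...,2]>.09)&(c[...,2]<.26)&(d['depth']>0)
    H=cv2.cvtColor(d['img'],cv2.COLOR_RGB2HSV)
    for a in np.arange(.1,.28,.02):
        k=m&(cy>a)&(cy<a+.02)
        if k.sum()>3: print('  lever y',round(a+.01,2),'z',np.median(c[k][:,2]).round(4),k.sum())
E
python3 - <<'E'
from h import *
st(); s=grab('scene'); lever(s)
E
```

```text
52.3 [0.6506 0.2051 0.097 ] [2.285 2.156 0.006] [-0.3  3.2  8. ] 0.00788083235709695 3.7078308212949196
  lever y 0.11 z 0.1163 32
  lever y 0.13 z 0.1175 36
  lever y 0.15 z 0.1189 37
  lever y 0.17 z 0.1995 73
  lever y 0.19 z 0.215 157
  lever y 0.21 z 0.1434 38
  lever y 0.23 z 0.1276 11
  lever y 0.25 z 0.1285 9
  lever y 0.27 z 0.1289 6
```

>>> {"fn": "jog_arm", "kwargs": {"rows": [[[0,0,-0.8],[0,0,0],0],[[0,0,-1.3],[0,0,0],0],[[0,0,-1.5],[0,0,0],0],[[0,0,-1.5],[0,0,0],0]]}}

```text
clock: 52.85
position: [0.6508, 0.2058, 0.0825]
ee_rot: [2.285, 2.156, 0.008]
force: [-0.3, 4.8, 7.8]
width: 0.008
gripper_force: 4.3
```

>>> {"fn": "jog_arm", "kwargs": {"rows": [[[0,0,-0.3],[0,0,0],0],[[0,0,-0.4],[0,0,0],0],[[0,0,-0.4],[0,0,0],0]]}}

```text
clock: 53.22
position: [0.6509, 0.2059, 0.0803]
ee_rot: [2.284, 2.155, 0.009]
force: [-4.4, 2.1, 19.7]
width: 0.003
gripper_force: 10.2
```

```bash
python3 - <<'E'
from h import *
st(); s=grab('scene'); lever(s)
E
```

```text
53.225 [0.6509 0.2059 0.0803] [2.284 2.155 0.009] [-4.4  2.1 19.7] 0.0030798343493343536 10.198497407545801
  lever y 0.11 z 0.112 36
  lever y 0.13 z 0.1111 33
  lever y 0.15 z 0.1106 34
  lever y 0.17 z 0.1849 69
  lever y 0.19 z 0.2037 153
  lever y 0.21 z 0.1302 45
  lever y 0.23 z 0.1099 10
  lever y 0.25 z 0.1082 12
  lever y 0.27 z 0.106 6
```

>>> {"fn": "jog_arm", "kwargs": {"rows": [[[0,0,6],[0,0,0],0],[[0,0,10.5],[0,0,0],0],[[0,0,10.5],[0,0,0],0],[[0,0,10.5],[0,0,0],0]]}}

```text
clock: 53.78
position: [0.65, 0.2033, 0.1817]
ee_rot: [2.285, 2.154, 0.001]
force: [1.4, -1.0, 3.6]
width: 0.003
gripper_force: 2.1
```

```bash
python3 - <<'E'
from h import *
st(); s=grab('scene'); lever(s); crop(s,190,140,310,240,5.8,'c7.png'); d=grab('top'); row(d); crop(d,225,150,345,205,6.6,'t8.png')
E
```

```text
53.775 [0.65   0.2033 0.1817] [2.285e+00 2.154e+00 1.000e-03] [ 1.4 -1.   3.6] 0.002940732960525281 2.064292032737285
  lever y 0.11 z 0.1363 47
  lever y 0.13 z 0.1486 55
  lever y 0.15 z 0.1626 50
  lever y 0.17 z 0.1789 58
  lever y 0.19 z 0.2197 121
  lever y 0.21 z 0.2037 33
  lever y 0.23 z 0.2174 5
dot [298.7 176.7] 18 clamp 0.0015 -0.0916
dot [310.8 177.5] 22 clamp 0.001 -0.1313
dot [323.3 177.6] 21 clamp 0.0028 -0.1721
```

View pics/t8.png

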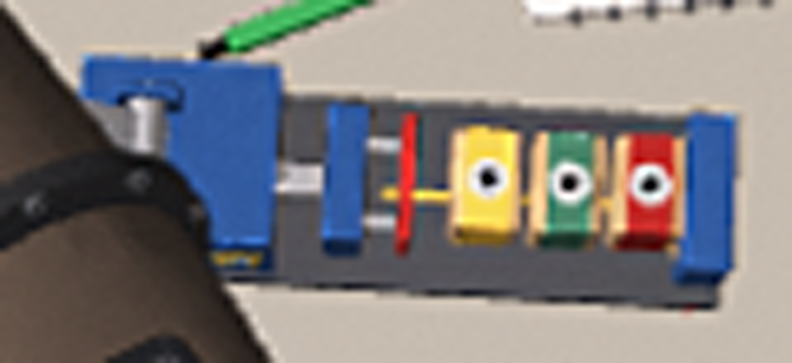

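The row is good: yellow, green and red stand upright at (485, 180), (568, 183) and (650, 185), and the jaw has advanced. On to the next strokes.

>>> {"fn": "jog_arm", "kwargs": {"rows": [[[0,0,1.5],[0,0,0],0],[[0,0,1.5],[0,0,0],0],[[0,0,-4],[0,0,0],0],[[0,0,-7],[0,0,0],0],[[0,0,-9],[0,0,0],0],[[0,0,-10.1],[0,0,0],0],[[0,0,-10.2],[0,0,0],0],[[0,0,-10.2],[0,0,0],0]]}}

```text
clock: 54.88
position: [0.6494, 0.2083, 0.0808]
ee_rot: [-2.28, -2.159, -0.006]
force: [-1.4, 4.0, 9.3]
width: 0.005
gripper_force: 4.5
```

>>> {"fn": "jog_arm", "kwargs": {"rows": [[[0,0,6],[0,0,0],0],[[0,0,11.7],[0,0,0],0],[[0,0,11.7],[0,0,0],0],[[0,0,11.7],[0,0,0],0]]}}

```text
clock: 55.38
position: [0.6487, 0.205, 0.1958]
ee_rot: [-2.283, -2.158, 0.001]
force: [-0.5, -0.5, -1.1]
width: 0.002
gripper_force: 0.0
```

>>> {"fn": "jog_arm", "kwargs": {"rows": [[[0,0,-3],[0,0,0],0],[[0,0,-6],[0,0,0],0],[[0,0,-9],[0,0,0],0],[[0,0,-11],[0,0,0],0],[[0,0,-11.6],[0,0,0],0],[[0,0,-11.7],[0,0,0],0],[[0,0,-11.7],[0,0,0],0]]}}

```text
clock: 56.25
position: [0.6488, 0.2075, 0.0803]
ee_rot: [-2.28, -2.158, -0.003]
force: [-3.2, 3.1, 16.2]
width: 0.001
gripper_force: 8.3
```

>>> {"fn": "jog_arm", "kwargs": {"rows": [[[0,0,6],[0,0,0],0],[[0,0,11.7],[0,0,0],0],[[0,0,11.7],[0,0,0],0],[[0,0,11.7],[0,0,0],0]]}}

```text
clock: 56.75
position: [0.6483, 0.2045, 0.1945]
ee_rot: [-2.283, -2.157, 0.004]
force: [0.1, 0.0, -1.0]
width: 0.006
gripper_force: 0.0
```

```bash
cat >> h.py <<'E'
def jaw2(d):
    # blue jaw block top (z .06) edges along clamp y on the near side of the line
    c=cloud(d); O=np.array([.6376,-.0024]); q=c[...,:2]-O; cx=q@[.9981,-.061]; cy=q@[.061,.9981]; H=cv2.cvtColor(d['img'],cv2.COLOR_RGB2HSV)
    b=(H[...,0]>100)&(H[...,0]<125)&(H[...,1]>120)&(abs(cx)<.03)&(c[...,2]>.05)&(c[...,2]<.07)&(cy>-.15)&(cy<.01)
    r=((H[...,0]<6)|(H[...,0]>174))&(H[...,1]>170)&(abs(cx)<.03)&(c[...,2]>.03)&(c[...,2]<.07)&(cy<.0)&(cy>-.15)
    print('jaw blue y',np.median(cy[b]).round(4),b.sum(),'pad red y',np.median(cy[r]).round(4),r.sum())
E
python3 - <<'E'
from h import *
st(); d=grab('top'); row(d); jaw2(d); lever(grab('scene'))
E
```

```text
56.75 [0.6483 0.2045 0.1945] [-2.283 -2.157  0.004] [ 0.1  0.  -1. ] 0.00582407848118949 0.0
dot [300.5 176.6] 19 clamp 0.0019 -0.0975
dot [310.8 177.5] 24 clamp 0.001 -0.1314
dot [323.3 177.6] 21 clamp 0.0028 -0.1721
jaw blue y -0.0402 100 pad red y -0.071 28
  lever y 0.11 z 0.1368 50
  lever y 0.13 z 0.1507 50
  lever y 0.15 z 0.1634 49
  lever y 0.17 z 0.1791 56
  lever y 0.19 z 0.1998 102
  lever y 0.21 z 0.2093 57
  lever y 0.23 z 0.2189 20
```

>>> {"fn": "jog_arm", "kwargs": {"rows": [[[0,0,-3],[0,0,0],0],[[0,0,-6],[0,0,0],0],[[0,0,-9],[0,0,0],0],[[0,0,-11],[0,0,0],0],[[0,0,-11.6],[0,0,0],0],[[0,0,-11.7],[0,0,0],0],[[0,0,-11.7],[0,0,0],0]]}}

```text
clock: 57.72
position: [0.649, 0.2073, 0.0803]
ee_rot: [-2.281, -2.158, -0.004]
force: [-4.0, 1.8, 14.9]
width: 0.006
gripper_force: 7.8
```

>>> {"fn": "jog_arm", "kwargs": {"rows": [[[0,0,6],[0,0,0],0],[[0,0,11.7],[0,0,0],0],[[0,0,11.7],[0,0,0],0],[[0,0,11.7],[0,0,0],0]]}}

```text
clock: 58.22
position: [0.6484, 0.2045, 0.1947]
ee_rot: [-2.283, -2.157, 0.004]
force: [-0.4, -0.4, -0.2]
width: 0.007
gripper_force: 0.0
```

>>> {"fn": "jog_arm", "kwargs": {"rows": [[[0,0,-3],[0,0,0],0],[[0,0,-6],[0,0,0],0],[[0,0,-9],[0,0,0],0],[[0,0,-11],[0,0,0],0],[[0,0,-11.6],[0,0,0],0],[[0,0,-11.7],[0,0,0],0],[[0,0,-11.7],[0,0,0],0]]}}

```text
clock: 59.1
position: [0.6486, 0.2068, 0.0802]
ee_rot: [-2.281, -2.158, -0.002]
force: [-4.6, 1.2, 21.5]
width: 0.001
gripper_force: 10.5
```

>>> {"fn": "jog_arm", "kwargs": {"rows": [[[0,0,6],[0,0,0],0],[[0,0,11.7],[0,0,0],0],[[0,0,11.7],[0,0,0],0],[[0,0,11.7],[0,0,0],0]]}}

```text
clock: 59.6
position: [0.6482, 0.2043, 0.1941]
ee_rot: [-2.283, -2.157, 0.005]
force: [-0.1, -1.1, 0.6]
width: 0.005
gripper_force: 0.0
```

```bash
python3 - <<'E'
from h import *
st(); d=grab('top'); row(d); jaw2(d); lever(grab('scene'))
E
```

```text
59.6 [0.6482 0.2043 0.1941] [-2.283 -2.157  0.005] [-0.1 -1.1  0.6] 0.005401268545373869 0.0
dot [302.6 177. ] 17 clamp 0.0011 -0.1044
dot [312.8 177.5] 22 clamp 0.0011 -0.1379
dot [323.1 177.4] 21 clamp 0.0033 -0.1716
dot [328. 184.] 1 clamp -0.0177 -0.1881
jaw blue y -0.06 104 pad red y -0.0831 25
  lever y 0.11 z 0.1363 54
  lever y 0.13 z 0.1496 50
  lever y 0.15 z 0.1637 48
  lever y 0.17 z 0.1797 54
  lever y 0.19 z 0.1979 93
  lever y 0.21 z 0.2087 67
  lever y 0.23 z 0.2193 18
```

>>> {"fn": "jog_arm", "kwargs": {"rows": [[[0,0,-3],[0,0,0],0],[[0,0,-6],[0,0,0],0],[[0,0,-9],[0,0,0],0],[[0,0,-11],[0,0,0],0],[[0,0,-11.6],[0,0,0],0],[[0,0,-11.6],[0,0,0],0]]}}

```text
clock: 60.45
position: [0.6517, 0.2073, 0.0833]
ee_rot: [2.282, 2.157, 0.01]
force: [-0.6, 0.4, 27.0]
width: 0.006
gripper_force: 12.7
```

>>> {"fn": "jog_arm", "kwargs": {"rows": [[[0,0,6],[0,0,0],0],[[0,0,11.6],[0,0,0],0],[[0,0,11.6],[0,0,0],0],[[0,0,11.6],[0,0,0],0]]}}

```text
clock: 60.95
position: [0.6483, 0.2044, 0.1945]
ee_rot: [-2.283, -2.157, 0.004]
force: [-0.1, -0.8, -1.4]
width: 0.005
gripper_force: 0.0
```

```bash
python3 - <<'E'
from h import *
st(); d=grab('top'); row(d); jaw2(d); lever(grab('scene'))
E
```

```text
60.95 [0.6483 0.2044 0.1945] [-2.283 -2.157  0.004] [-0.1 -0.8 -1.4] 0.005082798969253921 0.0
dot [302.6 177. ] 17 clamp 0.0011 -0.1044
dot [312.8 177.5] 22 clamp 0.0011 -0.1379
dot [323.3 177.5] 22 clamp 0.0032 -0.172
jaw blue y -0.0694 96 pad red y -0.083 28
  lever y 0.11 z 0.1371 50
  lever y 0.13 z 0.1497 49
  lever y 0.15 z 0.1629 54
  lever y 0.17 z 0.1803 60
  lever y 0.19 z 0.1998 89
  lever y 0.21 z 0.2106 66
  lever y 0.23 z 0.2201 16
```

>>> {"fn": "jog_arm", "kwargs": {"rows": [[[0,0,6],[0,0,0],0],[[-6,-4,8],[0,0,0],0],[[-10,-10,8],[0,0,0],0],[[-12,-16,8],[0,0,0],0],[[-12,-22,8],[0,0,0],0],[[-12,-28,8],[0,0,0],0],[[-12,-34,8],[0,0,0],0],[[-12,-40,8],[0,0,0],0]]}}

```text
clock: 62.05
position: [0.528, -0.1876, 0.2749]
ee_rot: [-2.282, -2.156, 0.002]
force: [0.0, 0.4, -0.3]
width: 0.004
gripper_force: 0.0
```

>>> {"fn": "jog_arm", "kwargs": {"rows": [[[0,-6,0],[0,0,0],0],[[0,-12,0],[0,0,0],0],[[0,-12,0],[0,0,0],0]]}}

```text
clock: 62.42
position: [0.5265, -0.3118, 0.2734]
ee_rot: [-2.291, -2.146, 0.006]
force: [0.3, 0.4, -0.6]
width: 0.001
gripper_force: 0.0
```

```bash
python3 - <<'E'
from h import *
st(); d=grab('top'); blocks(d,y0=.1); handle(d)
cv2.imwrite('pics/t9.png',cv2.resize(d['img'][:,:,::-1],(800,600)))
E
```

```text
62.425 [ 0.5265 -0.3118  0.2734] [-2.291 -2.146  0.006] [ 0.3  0.4 -0.6] 0.0007880068015162887 0.0
obj [183. 235.] 347 mean [0.4446 0.2819 0.0526] rect [445.1 283.7] [69.8 50.8] 86.1 rgb [182. 115.  80.]
handle 103 [0.425  0.0326 0.019 ] yaw -8.6
```

View pics/t9.png

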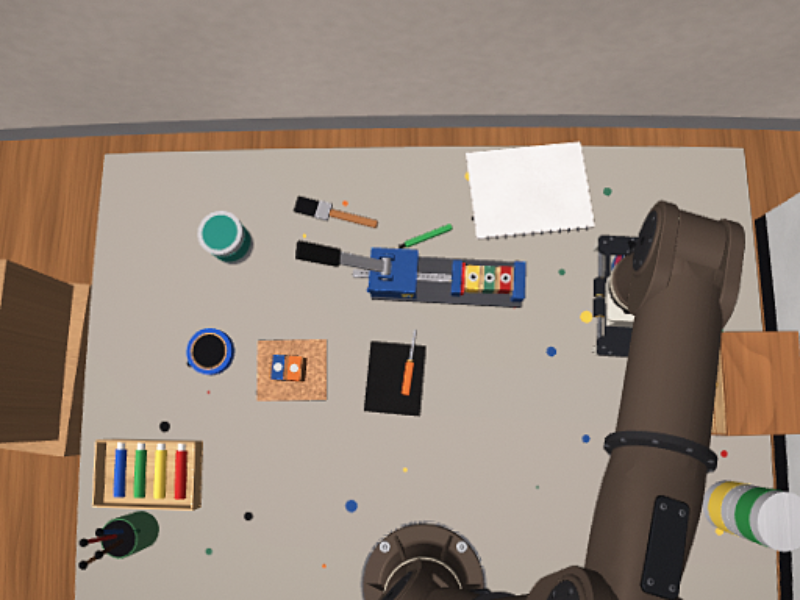

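The final picture shows the row clamped at about (490, 278), the lever up, the pair on the cork (288, 368) and the pin on its mat (408, 370). The tape, pot and marker are not all in clear view, but nothing went near them.

```bash
python3 -c "
from cell import arm
print(arm.sign_off())"
```

```text
the job is handed in; nothing more can be done
None
```

I handed the job in with all three blocks clamped in the row (pad in by roughly 14–17 mm), the lever up, the pair on the cork board and the pin on its mat; the sign-off returned no verdict, the green block toppled once and was stood up again, and the can and jars were hidden behind the arm in the last picture.

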